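# Lock the tube rack into the bench shaker with the cam knob

## Robot

A 6-joint arm with a two-finger parallel gripper is mounted at the origin on the work surface. World frame = base frame: x ahead of the robot, y to its left, z up, the work surface at z = 0. Lengths are in m, angles in rad, forces in N, time in s.
With the tool pointing down it reaches from about 0.375 to 0.9 m from the base axis. Payload 3.1 kg.
Tool frame: the origin (TCP) lies midway between the tips of the shut fingers; the grasp point (between the pads) lies 19 mm behind it; x points along the fingers, y is the direction in which the jaws open and shut, and the axes are right-handed (so a half turn about x gives the same grasp; the last joint's range is limited). The gripper opens to 85 mm and grips with 20 to 120 N. Pads are 22 mm wide; open, the fingers measure 114 mm over their backs; the gripper's body (76 mm by 85 mm) begins 54 mm behind the grasp point. The pads swing forward as they close: fully open they stand 13 mm farther back than shut.
Start: joints at [1.091, 0.527, 1.433, -0, 1.181, -0.178], TCP at [0.186, 0.597, 0.231] pointing down, gripper open.
Joint ranges: [-3.08, 3.08], [-0.75, 2.2], [0.22, 2.44], [-1.43, 4.57], [0, 2.65], [-2.85, 2.85]. Speed limits (rad/s): [2.79, 2.79, 3.14, 3.14, 3.14, 3.14].

## Interface

Orientations are given as a unit quaternion [x, y, z, w].
In Python, from station import manip gives the robot as it stands.
- The arm moves only by the tool carry_out, never from a script. Its argument "commands" is a list that holds one entry, the list of rows, each a list of 7 numbers: the shift along the tool's x, y, z in units of 25 mm (1.0 is 25 mm), then the turn, a rotation vector about the tool's x, y, z in units of 5 degrees (1.0 is 5 degrees), then the finger opening in mm, from 0 to 85.4. A call has exactly 5 rows; each row is the pose to reach, as a shift and turn from the pose commanded when the call began, along the tool's axes at that moment; what a row does not reach only later rows make up. A row lasts 1/10 s, in which the tool goes at most 50 mm and 8.59 degrees, less where a joint would pass 70% of its speed; a pose out of reach is approached as far as the arm can. A call with a gripper value outside its range is refused whole. The fingers move at their own pace and stop on an object; "force" is the grip in N (left out, the last holds). Time passes only in rows, so rows that repeat a pose let the fingers close, or fill a call up. It gives the time, the measured TCP pose, the force and the opening at its end, in the units of the state.
- manip.sense(): the state, without advancing time (a new reading comes with each control period).
- manip.snapshot(name): name is "side" or "top"; returns a dict with "image" (384x512x3 uint8, red, green, blue), "fx", "fy", "cx", "cy" (pixels), "rvec" (rotation vector, rad) and "tvec" (3), from world to camera coordinates, as OpenCV has them. Camera axes: x right, y down, z forward; pixel columns grow to the right and rows downward; lengths in m; the calibration is good to about 2 mm. A picture is of the moment at which its call begins. There is no depth.
- manip.sign_off(): hands the job in, once; it reports no verdict.
The state is a dict: "t": time; "q": joint angles; "qd": joint speeds; "tau": joint torques, N m; "tcp_pos": TCP position; "tool_rot": TCP orientation; "force": force on the tool from outside, world axes, zero at the start; "ft_torque": the same for the moment, N m; "finger_gap": opening from 0.0 (shut) to 1.0 (fully open).
Only numpy, scipy, OpenCV 4.12 (cv2) and the standard library are available. Lean on these libraries where they do the work, as an engineer would, in place of code of your own. Each camera call takes 0.05 s, during which the arm holds its last target.

## Task

Gently set the purple microtube rack down flat in the cradle on the bench shaker, then turn the blue cam knob clockwise until the sprung plunger drops fully into the notch of the cam, so that the brass eccentric clamps the rack against the fence. Stop as soon as it has dropped: never force the knob on past the notch. Let go of everything, and do not disturb the dishes, the marker or the tip box.

Things in the scene. Friction and masses are not known exactly. Their poses are not given: they have to be found in the camera images.
- shaker: White bench shaker, fixed, 180 x 250 mm, platform top 80 mm above its underside. Origin: centre of the underside; x along its short, y along its long side, z up. On the platform: the rack cradle (see cradle), the knob on a vertical axis at x = 0, y = -35 mm, and a grey plunger block, 36 mm high over the platform, at y -92 to -122 mm.
- cradle (a point): Point on the platform under the centre of the rack once it is clamped (shaker x = 0, y = +45 mm), axes as the shaker. Rack's long side goes along x. Cradle, open above: end walls 14 mm high, inner faces at x = -58 and +58 mm; steel fence 22 mm high, inner face at y = +28 mm. Set down, the rack's centre may be up to 4 mm short (y -4 to 0) and clears the brass eccentric, which later slides it home.
- rack: Loose purple microtube rack with orange caps, 110 x 56 x 40 mm (x, y, z), 0.25 to 0.5 kg. Origin: centre of its underside, x along its long side. A lifting fin stands in the middle of its top. Caps rise 7 mm over the top, 26 mm and more from the middle along x. Either way round is right.
- rack_fin (a point): Where to grasp the rack: a point in its lifting fin, 62 mm above the rack's underside. The fin is 44 mm long (rack x), 12 mm thick (rack y) and reaches from 40 to 74 mm above the underside.
- knob_grip (a point): Grasp point of the blue knob, on its vertical axis, 64 mm above the platform. The grip is an upright bar 50 mm long (this frame's y), 12 mm thick (x), from 44 to 80 mm above the platform; the frame turns with it. Below: aluminium cam (to 39 mm from the axis, top 30 mm above the platform) and the brass eccentric, lower still.
- knob (a joint): Turn of the knob, rad, clockwise from above; at 0 its bar lies along the shaker's y. Starts 0 to 0.1. Stiff (0.2 N m), stays where left. The cam is set differently every time: the notch reaches the plunger after 0.5 to 1.4 rad of turning and is only about 0.13 rad wide; find it by the plunger. Near edge: a step. Far side: a ramp (0.2 N m more) that pushes the plunger out again.
- plunger (a joint): Slide of the sprung steel plunger (8 mm thick) in m; grows inwards, to the knob's axis. About 0 while it rides on the cam's rim, +0.006 when it has dropped to the floor of the notch, -0.003 when forced out past the notch. Spring 4 to 6 N.
- plunger_collar (a point): Centre of the red collar (18 mm across, 10 mm long) on the plunger's outer end, 25 mm above the platform, at shaker x = 0, y = -136 mm while riding; it moves 6 mm towards the block when the plunger drops. Bare stem between collar and block: 9 mm riding, 3 mm dropped.
- dishes: Bystander: stack of three cream dishes, 90 mm across, 42 mm high. Origin: centre of the underside.
- marker: Bystander: white and red marker pen lying on the bench, 140 mm long (y), 16 mm high. Origin on the underside.
- tip_box: Bystander: purple tip box with a pale lid, 80 x 115 x 62 mm. Origin: centre of the underside.
Things that resemble listed ones, but are neither listed nor needed, are in the scene too. Leave any green or turquoise look-alike of the rack alone.

How it is judged:
By the outcome, as a careful person would: the job done as asked, in the order asked, and still so for the second after the job is handed in, with the robot touching nothing.
It also fails if it takes over 64 s, if anything falls off the work surface, if the arm or the gripper's body presses on something with over 40 N, if the wrist force passes 120 N, or if a joint passes its speed limit or range.

## Working session

There is one attempt and no reset: what is moved stays moved. The work goes in short steps, Python scripts to look and compute and a tool call to move; the robot and the scene stay as the last step left them, time stands still between calls to the robot, and variables do not carry over. Pictures are saved under pics/ and viewed, and the job is handed in when it is done.

Besides the shell and the picture viewer there is one more tool, called after ">>>" as name(argument=value, ...), one argument or row to a line, values as JSON. carry_out: Moves the arm, as the interface text tells. Its arguments: {"type":"object","properties":{"commands":{"type":"array"},"force":{"type":"number"}},"required":["commands"]}

```bash
ls; mkdir -p pics; python3 - <<'E'
from station import manip
import cv2,json
print(manip.sense())
for n in("side","top"):
    s=manip.snapshot(n); cv2.imwrite(f"pics/{n}0.png",s["image"][:,:,::-1]); print({k:v for k,v in s.items() if k!="image"})
E
```

```text
pics
{'t': 0.0, 'q': array([ 1.09054633e+00,  5.28470763e-01,  1.43392246e+00,  1.91967864e-05,
        1.18139685e+00, -1.78483163e-01]), 'qd': array([ 6.21509535e-04, -1.14971626e-03, -5.24688856e-05, -1.89359424e-03,
        8.54378763e-04, -2.14710097e-03]), 'tau': array([ 3.75167465e-04, -4.42340076e+01, -1.78033018e+01, -8.66551272e-05,
        8.35865038e-03,  1.36540831e-05]), 'tcp_pos': array([0.18537092, 0.59611772, 0.23032439]), 'tool_rot': array([ 0.1055557 ,  0.69932953, -0.10702194,  0.69881508]), 'force': array([-0.21492164,  0.3114625 ,  0.40306091]), 'ft_torque': array([-0.03072659, -0.01832324, -0.04376572]), 'finger_gap': 1.0002358505696816}
{'fx': 389.4815582106726, 'fy': 389.4815582106726, 'cx': 254.712315670856, 'cy': 189.1716699478692, 'rvec': array([ 0.62858813, -2.72409628,  1.07125537]), 'tvec': array([0.50858718, 0.30289369, 0.85993827])}
{'fx': 469.680060172445, 'fy': 469.680060172445, 'cx': 255.1838629836187, 'cy': 194.37960906358708, 'rvec': array([ 2.17877313, -2.12082945,  0.09563961]), 'tvec': array([-0.04894739,  0.59118008,  1.25671729])}
```

View pics/side0.png

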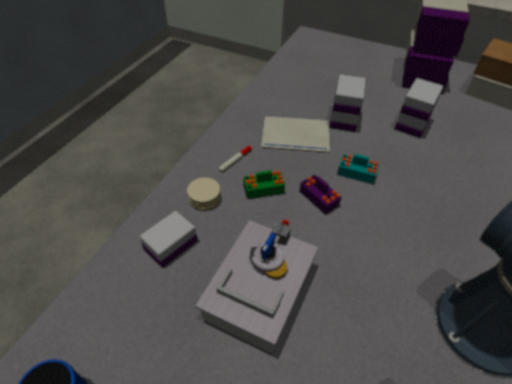

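View pics/top0.png

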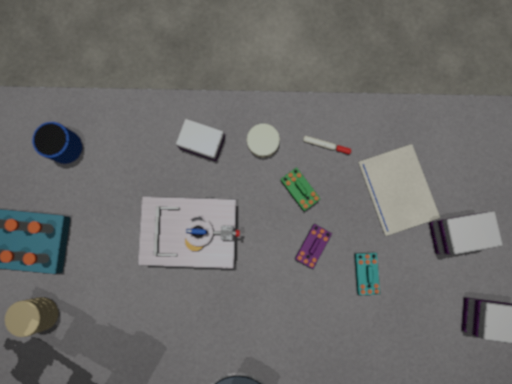

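The top view shows the shaker around (188,232), the purple rack at (314,247), and the knob at (198,232). Next I'll zoom in on these.

```bash
cat > h.py <<'E'
import numpy as np,cv2
from station import manip
from scipy.spatial.transform import Rotation as R
def P(s,X):
    X=np.atleast_2d(np.asarray(X,float))
    K=np.array([[s['fx'],0,s['cx']],[0,s['fy'],s['cy']],[0,0,1]])
    return cv2.projectPoints(X,s['rvec'],s['tvec'],K,None)[0][:,0]
def B(s,u,v,z):
    Rm=R.from_rotvec(s['rvec']).as_matrix(); c=-Rm.T@s['tvec']
    d=Rm.T@np.array([(u-s['cx'])/s['fx'],(v-s['cy'])/s['fy'],1]); return c+d*(z-c[2])/d[2]
def crop(s,name,x0,y0,w,h,k,draw=None):
    im=np.ascontiguousarray(s['image'][:,:,::-1])[y0:y0+h,x0:x0+w]
    im=cv2.resize(im,None,fx=k,fy=k,interpolation=cv2.INTER_CUBIC)
    for col,pts,closed in (draw or []):
        q=(((pts-[x0,y0])+.5)*k-.5)
        cv2.polylines(im,[np.round(q).astype(int)],closed,col,1)
    cv2.imwrite('pics/'+name+'.png',im)
E
python3 - <<'E'
from h import *
t=manip.snapshot('top'); s=manip.snapshot('side')
crop(t,'tz',130,160,260,150,3)
crop(s,'sz',190,160,160,190,3)
E
```

```text
(no output)
```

View pics/tz.png

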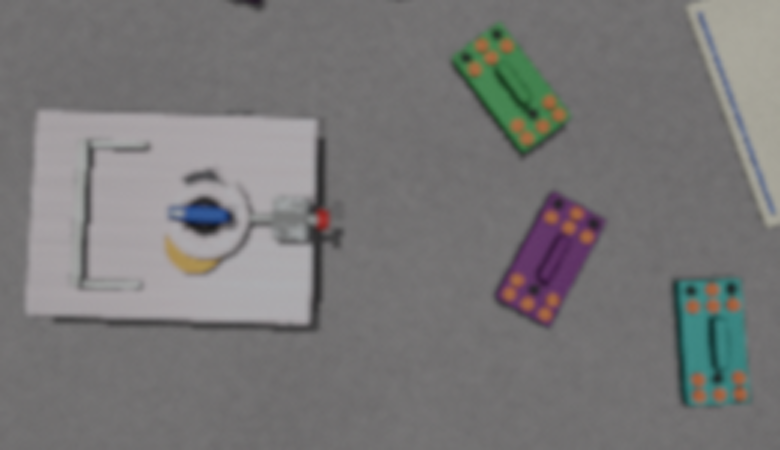

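View pics/sz.png

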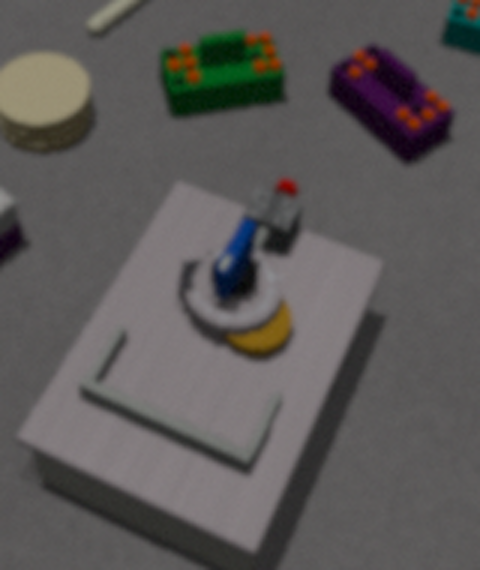

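```bash
cat > fit.py <<'E'
from h import *
from scipy.optimize import minimize,least_squares
t=manip.snapshot('top'); s=manip.snapshot('side')
def T(p,X):
    c,sn=np.cos(p[2]),np.sin(p[2]); X=np.asarray(X,float)
    return np.c_[p[0]+c*X[:,0]-sn*X[:,1],p[1]+sn*X[:,0]+c*X[:,1],X[:,2]]
def box(x0,x1,y0,y1,z0,z1): return np.array([[x,y,z] for x in(x0,x1) for y in(y0,y1) for z in(z0,z1)])
# shaker by corners
top=np.array([[138.7+4,197],[236,199.7],[233.7,268.7],[138.7,264.3]]); top[0]=[142.7,197]
side=np.array([[250.7,220.3],[318,247.3],[275,344.3],[196.7,305.7]])
for u in top: print(B(t,*u,.08))
for u in side: print('s',B(s,*u,.08))
def ord4(sn,uv):  # return assignments by nearest
    return uv
C=np.array([[-.09,-.125,.08],[.09,-.125,.08],[.09,.125,.08],[-.09,.125,.08]])
cent=np.mean([B(t,*u,.08) for u in top],0)
from scipy.optimize import linear_sum_assignment
def res(p,full=False):
    r=[]
    for sn,uv in((t,top),(s,side)):
        q=P(sn,T(p,C)); D=np.linalg.norm(q[:,None]-uv[None],axis=2); i,j=linear_sum_assignment(D); r.append((q[i]-uv[j]))
    return np.concatenate(r).ravel()
fy=B(t,130+88/3,160+215/3,.08)[:2]; k=B(t,130+200/3,160+215/3,.08)[:2]
d=fy-k; yaw0=np.arctan2(d[1],d[0])-np.pi/2
o=least_squares(res,[*cent[:2],yaw0]); print('shaker',o.x,np.round(o.fun,1))
ps=o.x
def mask(sn,cx,cy,r):
    im=sn['image'].astype(int); hsv=cv2.cvtColor(sn['image'],cv2.COLOR_RGB2HSV)
    m=(((hsv[:,:,0]>135)&(hsv[:,:,0]<165)&(hsv[:,:,1]>70))|((hsv[:,:,0]<20)&(hsv[:,:,1]>120))).astype(np.uint8)
    z=np.zeros_like(m); z[cy-r:cy+r,cx-r:cx+r]=m[cy-r:cy+r,cx-r:cx+r]; return z
K=4
def prep(sn,cx,cy,r):
    m=mask(sn,cx,cy,r); p=np.argwhere(m)[:,::-1]; 
    mm=m[cy-r:cy+r,cx-r:cx+r].astype(np.float32)
    mm=cv2.morphologyEx(mm,cv2.MORPH_CLOSE,np.ones((5,5)))
    return sn,cx-r,cy-r,2*r,mm
V=[prep(t,314,247,30),prep(s,320,194,30)]
rackb=[box(-.055,.055,-.028,.028,0,.04),box(-.022,.022,-.006,.006,.04,.074)]
rackb+= [box(a,b,-.022,.022,.04,.047) for a,b in((-.05,-.026),(.026,.05))]
def sil(p,v):
    sn,x0,y0,w,mm=v; im=np.zeros((w*K,w*K),np.uint8)
    for b in rackb:
        q=((P(sn,T(p,b))-[x0,y0])+.5)*K-.5
        cv2.fillConvexPoly(im,cv2.convexHull(np.round(q*16).astype(np.int32)),1,shift=4)
    return cv2.resize(im.astype(np.float32),(w,w),interpolation=cv2.INTER_AREA)
def cost(p): return sum(np.abs(cv2.GaussianBlur(sil(p,v),(0,0),1)-cv2.GaussianBlur(v[4],(0,0),1)).sum() for v in V)
c=B(t,314,247,.03); a=B(t,130+567/3,160+237/3,.074); b=B(t,130+540/3,160+285/3,.074)
y0=np.arctan2((b-a)[1],(b-a)[0])
best=min((minimize(cost,[c[0],c[1],y0+dy],method='Nelder-Mead',options=dict(initial_simplex=[[c[0],c[1],y0+dy],[c[0]+.01,c[1],y0+dy],[c[0],c[1]+.01,y0+dy],[c[0],c[1],y0+dy+.15]],xatol=1e-4,fatol=.01)) for dy in(0,.1,-.1)),key=lambda r:r.fun)
print('rack',best.x,np.degrees(best.x[2]),best.fun,[v[4].sum() for v in V])
for v in V: # each view alone
    VV=V; r=minimize(lambda p:np.abs(cv2.GaussianBlur(sil(p,v),(0,0),1)-cv2.GaussianBlur(v[4],(0,0),1)).sum(),best.x,method='Nelder-Mead',options=dict(initial_simplex=best.x+np.array([[0,0,0],[.008,0,0],[0,.008,0],[0,0,.1]]))); print(' alone',r.x,r.fun)
np.save('poses.npy',[ps,best.x])
pr=best.x
def draws(sn):
    o=[]
    def rect(p,x0,x1,y0,y1,z,col): o.append((col,P(sn,T(p,[[x0,y0,z],[x1,y0,z],[x1,y1,z],[x0,y1,z]])),True))
    rect(ps,-.09,.09,-.125,.125,.08,(0,0,255)); rect(ps,-.058,.058,-.02,.073,.08,(0,255,0)); rect(ps,-.006,.006,-.06,-.01,.16,(255,255,0)); rect(ps,-.009,.009,-.141,-.131,.105,(255,0,255))
    rect(pr,-.055,.055,-.028,.028,.04,(0,255,255)); rect(pr,-.022,.022,-.006,.006,.074,(0,255,0)); rect(pr,-.055,.055,-.028,.028,0,(255,255,255))
    return o
crop(t,'tzo',130,180,210,100,3.8,draws(t)); crop(s,'szo',190,160,160,190,3.1,draws(s))
E
python3 fit.py
```

```text
[0.57227217 0.26484689 0.08      ]
[0.57147004 0.01608172 0.08      ]
[0.39087467 0.01610644 0.08      ]
[0.39494142 0.26544735 0.08      ]
s [0.56702063 0.01961172 0.08      ]
s [0.3930869  0.02167818 0.08      ]
s [0.39306371 0.26958872 0.08      ]
s [0.56879529 0.26775711 0.08      ]
shaker [ 0.48149667  0.14257715 -0.00625473] [-0.8  0.  -0.4  0.3 -0.8 -0.  -1.1  1.   1.5 -0.8 -0.9 -1.3 -1.3 -1.
  0.7 -0.5]
rack [ 0.45554405 -0.1940206   2.61330768] 149.73150043590874 240.95230102539062 [np.float32(813.0), np.float32(903.0)]
 alone [ 0.45586195 -0.19156154  2.64732969] 94.61444854736328
 alone [ 0.45683821 -0.19652796  2.56723378] 133.02932739257812
```

View pics/tzo.png

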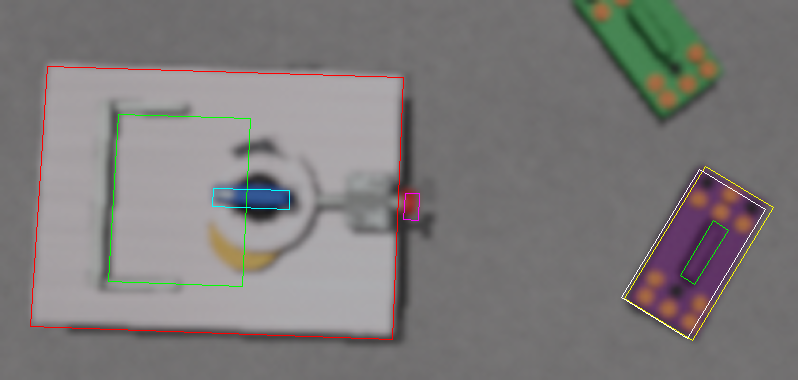

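View pics/szo.png

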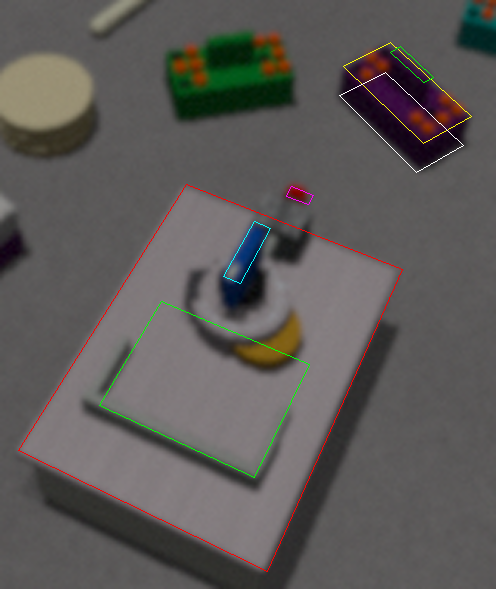

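```bash
python3 - <<'E'
from h import *
t=manip.snapshot('top'); s=manip.snapshot('side')
for sn in(t,s): sn['image']=np.clip(sn['image'].astype(float)*1.7,0,255).astype(np.uint8)
crop(t,'ra',285,215,60,60,10)
crop(s,'rb',290,165,60,60,10)
crop(s,'sc',190,215,130,140,4.2)
crop(t,'tc',135,190,115,85,6.5)
E
```

```text
(no output)
```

View pics/ra.png

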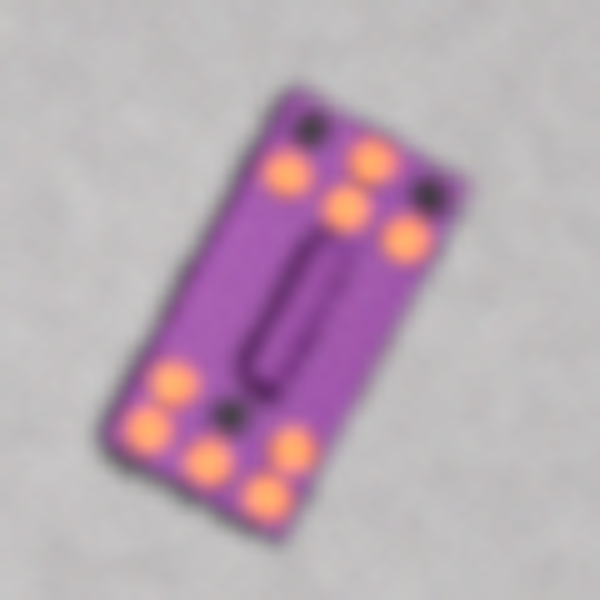

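View pics/rb.png

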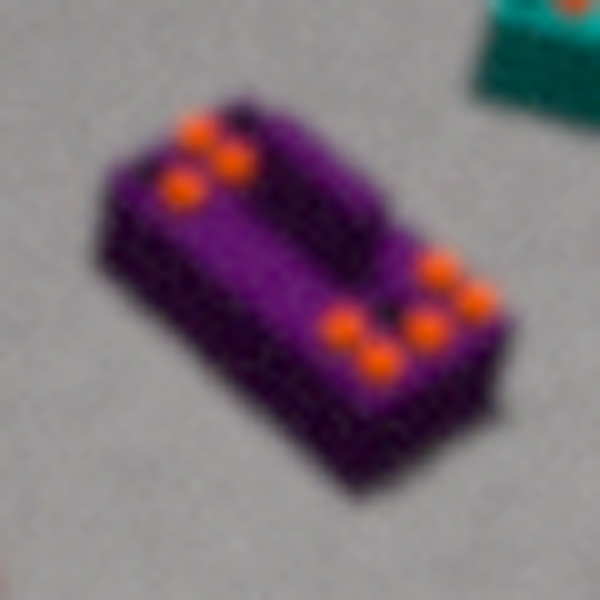

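View pics/sc.png

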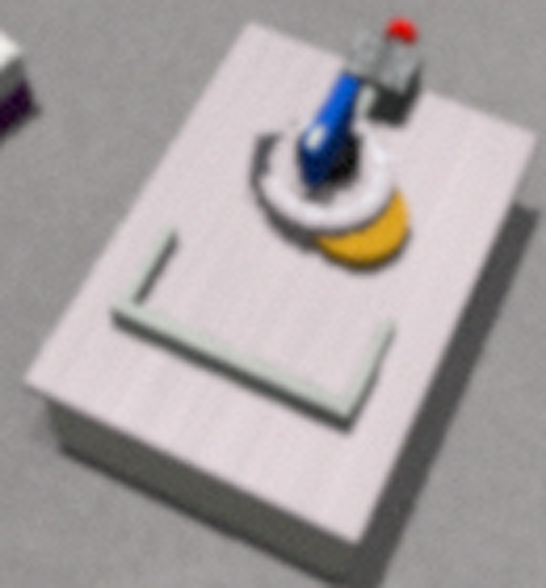

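View pics/tc.png

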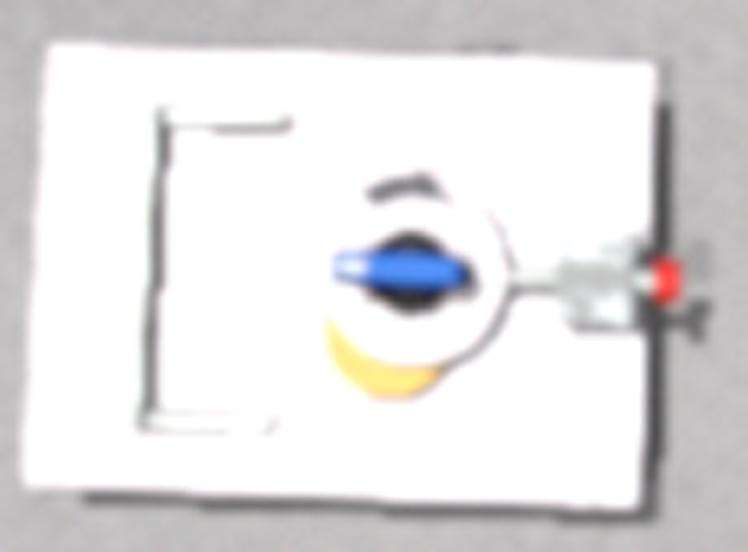

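```bash
cat > fit2.py <<'E'
from h import *
from scipy.optimize import least_squares
t=manip.snapshot('top'); s=manip.snapshot('side')
from math import *
def T(p,X):
    c,sn=np.cos(p[2]),np.sin(p[2]); X=np.asarray(X,float)
    return np.c_[p[0]+c*X[:,0]-sn*X[:,1],p[1]+sn*X[:,0]+c*X[:,1],X[:,2]]
C=np.array([[-.055,-.028,.04],[.055,-.028,.04],[.055,.028,.04],[-.055,.028,.04]]);C0=C*[1,1,0]
from scipy.optimize import linear_sum_assignment as lsa
tu=np.array([[293,85],[468,185],[283,542]])/10+[285,215]-.05
su=np.array([[112,178],[245,98],[512,320],[372,408]])/10+[290,165]-.05
sb=np.array([[98,258],[357,497],[497,417]])/10+[290,165]-.05
def m(sn,q,uv):
    q=P(sn,q);D=np.linalg.norm(q[:,None]-uv[None],axis=2);i,j=lsa(D);return (q[i]-uv[j]).ravel()
ft=lambda p:m(t,T(p,C),tu)
fs=lambda p:np.r_[m(s,T(p,C),su),m(s,T(p,C0),sb)]
for f in(ft,fs,lambda p:np.r_[ft(p),fs(p)]):
    o=least_squares(f,[.456,-.193,2.62]);print(o.x,np.round(o.fun,1))
# shaker each view
C=np.array([[-.09,-.125,.08],[.09,-.125,.08],[.09,.125,.08],[-.09,.125,.08]])
stu=np.array([[47,43],[657,62],[640,508],[22,487]])/6.5+[135,190]-.4
ssu=np.array([[250,22],[537,138],[358,543],[27,380]])/4.2+[190,215]-.4
for f in(lambda p:m(t,T(p,C),stu),lambda p:m(s,T(p,C),ssu),lambda p:np.r_[m(t,T(p,C),stu),m(s,T(p,C),ssu)]):
    o=least_squares(f,[.4815,.1425,0]);print('sh',o.x,np.round(o.fun,1))
# fence corners inside base etc: top of fence
p=o.x
for n,pt in (('collar',[0,-.136,.105]),('knobtop',[0,-.035,.16]),('fenceTopIn+',[.058,.073,.102]),('fenceTopIn-',[-.058,.073,.102])):
    X=T(p,[pt]); print(n,X,P(t,X),P(s,X))
print('meas collar', B(t,135+668/6.5-.4,190+282/6.5-.4,.105),B(s,190+401/4.2-.4,215+32/4.2-.4,.110))
print('fin',B(t,285+30,215+30.8,.074))
E
python3 fit2.py
```

```text
[ 0.45513163 -0.19401108  2.66684272] [-0.4 -0.1 -0.2  0.3  0.5 -0.2]
[ 0.45401147 -0.19295438  2.65301645] [-0.9 -0.9  0.2  0.4  1.2 -0.   0.6 -1.1 -0.9  0.7 -0.5  0.9  0.1 -0.2]
[ 0.45445974 -0.1933997   2.6593057 ] [-0.4  0.1 -0.6  0.5  0.4  0.2 -1.  -1.   0.3  0.2  1.2 -0.3  0.4 -1.2
 -1.   0.6 -0.5  0.7  0.1 -0.5]
sh [ 0.48370783  0.1423547  -0.00402158] [ 0.1  0.   0.  -0.1  0.1  0.  -0.2  0. ]
sh [ 0.48250032  0.14409525 -0.00247927] [ 1.2 -0.8 -0.2 -0.5 -1.3  0.3  0.3  0.3]
sh [ 0.48302152  0.14331149 -0.00294006] [-0.3  0.2 -0.4  0.1 -0.3  0.3 -0.5  0.3  1.2 -1.1 -0.2 -0.8 -1.3 -0.2
  0.2 -0.1]
collar [[0.48262167 0.00731208 0.105     ]] [[237.63255911 233.13635244]] [[285.360565   222.57638149]]
knobtop [[0.48291862 0.10831164 0.16      ]] [[195.29588986 231.14509148]] [[268.56413771 240.70085324]]
fenceTopIn+ [[0.54123589 0.21614065 0.102     ]] [[158.38799107 208.39579639]] [[220.25417826 285.28241125]]
fenceTopIn- [[0.4252364 0.2164817 0.102    ]] [[155.92033504 253.26270133]] [[271.45728937 308.66999   ]]
meas collar [0.48299188 0.00800251 0.105     ] [0.48245829 0.01038813 0.11      ]
fin [ 0.45612478 -0.19460141  0.074     ]
```

```bash
cat >> h.py <<'E'
def to(pos,a,base=None):
    """shift/turn units from current measured pose to TCP pos with jaw yaw a, tool down"""
    st=manip.sense(); R0=R.from_quat(st['tool_rot']) if base is None else base[1]; p0=st['tcp_pos'] if base is None else base[0]
    M=np.array([[0,np.cos(a),np.sin(a)],[0,np.sin(a),-np.cos(a)],[-1,0,0]])
    Rt=R.from_matrix(M)
    sh=R0.inv().apply(np.asarray(pos)-p0)/.025; tr=np.degrees((R0.inv()*Rt).as_rotvec())/5
    y=R0.as_matrix()[:,1]
    print('t %.2f q1 %.3f q6 %.3f tcp %s yaw %.3f F %s M %s gap %.3f'%(st['t'],st['q'][0],st['q'][5],np.round(st['tcp_pos'],4),np.arctan2(y[1],y[0]),np.round(st['force'],1),np.round(st['ft_torque'],2),st['finger_gap']))
    print('shift',np.round(sh,3),'turn',np.round(tr,3)); return (np.asarray(pos),Rt)
E
python3 - <<'E'
from h import *
b=to([.48,.2,.23],1.09)
to([.455,-.1935,.2],-.482+np.pi/2)
b=to([.48,.2,.23],1.09-.0)
E
```

```text
t 0.50 q1 1.091 q6 -0.178 tcp [0.1857 0.5967 0.2313] yaw 1.269 F [ 0.2 -0.  -0.4] M [ 0.03  0.06 -0.02] gap 0.995
shift [  0.052 -11.653  15.956] turn [2.051 0.    0.   ]
t 0.50 q1 1.091 q6 -0.178 tcp [0.1857 0.5967 0.2313] yaw 1.269 F [ 0.2 -0.  -0.4] M [ 0.03  0.06 -0.02] gap 0.995
shift [  1.253 -26.979  19.68 ] turn [2.065 0.    0.   ]
t 0.50 q1 1.091 q6 -0.178 tcp [0.1857 0.5967 0.2313] yaw 1.269 F [ 0.2 -0.  -0.4] M [ 0.03  0.06 -0.02] gap 0.995
shift [  0.052 -11.653  15.956] turn [2.051 0.    0.   ]
```

>>> carry_out(
  commands=[
    [[0, -1.16, 1.6, 0.2, 0, 0, 85], [0, -2.33, 3.19, 0.4, 0, 0, 85], [0, -3.5, 4.79, 0.6, 0, 0, 85], [0, -4.66, 6.38, 0.8, 0, 0, 85], [0, -5.83, 7.98, 1, 0, 0, 85]],
  ],
)

```text
t: 1.0
tcp_pos: [0.3338, 0.3969, 0.2316]
tool_rot: [0.137, 0.694, -0.137, 0.694]
force: [-0.4, -0.4, -0.1]
finger_gap: 0.998
```

>>> carry_out(
  commands=[
    [[0, -0.8, 1.75, 0.2, 0, 0, 50], [0, -1.7, 3.5, 0.4, 0, 0, 50], [0, -2.5, 5.2, 0.6, 0, 0, 50], [0, -3.4, 6.9, 0.8, 0, 0, 50], [0, -4.3, 8.7, 1, 0, 0, 50]],
  ],
)

```text
t: 1.5
tcp_pos: [0.4941, 0.215, 0.2316]
tool_rot: [0.167, 0.687, -0.167, 0.687]
force: [0.2, 1.0, 0.6]
finger_gap: 0.588
```

```bash
python3 - <<'E'
from h import *
to([.455,-.1935,.2],-.482+np.pi/2)
E
```

```text
t 1.50 q1 0.203 q6 -0.891 tcp [0.4941 0.215  0.2316] yaw 1.094 F [0.2 1.  0.6] M [ 0.06 -0.02  0.  ] gap 0.588
shift [  1.258 -15.235   6.112] turn [ 0.057  0.003 -0.006]
```

>>> carry_out(
  commands=[
    [[0, -1.6, 0.6, 0, 0, 0, 50], [0, -3.2, 1.2, 0, 0, 0, 50], [0, -4.8, 1.9, 0, 0, 0, 50], [0, -6.4, 2.5, 0, 0, 0, 50], [0, -8, 3.2, 0, 0, 0, 50]],
  ],
)

```text
t: 2.0
tcp_pos: [0.4721, 0.0006, 0.2316]
tool_rot: [0.167, 0.687, -0.167, 0.687]
force: [0.8, -1.3, 0.4]
finger_gap: 0.589
```

>>> carry_out(
  commands=[
    [[0.2, -1.5, 0.6, 0, 0, 0, 50], [0.5, -3, 1.2, 0, 0, 0, 50], [0.8, -4.5, 1.8, 0, 0, 0, 50], [1.1, -6, 2.4, 0, 0, 0, 50], [1.25, -7.24, 2.91, 0.06, 0, 0, 50]],
  ],
)

```text
t: 2.5
tcp_pos: [0.4538, -0.1942, 0.1998]
tool_rot: [0.169, 0.687, -0.169, 0.687]
force: [-0.9, 0.9, 0.7]
finger_gap: 0.585
```

```bash
python3 - <<'E'
from h import *
to([.455,-.1935,.145],-.482+np.pi/2)
to([.455,-.1935,.043],-.482+np.pi/2)
t=manip.snapshot('top'); s=manip.snapshot('side')
for sn in(t,s): sn['image']=np.clip(sn['image'].astype(float)*1.5,0,255).astype(np.uint8)
crop(t,'a1',255,185,120,120,5)
crop(s,'a2',260,100,120,120,5)
E
```

```text
t 2.50 q1 -0.631 q6 -1.719 tcp [ 0.4538 -0.1942  0.1998] yaw 1.088 F [-0.9  0.9  0.7] M [-0.03  0.   -0.01] gap 0.585
shift [2.192 0.049 0.028] turn [-0.009  0.003  0.002]
t 2.50 q1 -0.631 q6 -1.719 tcp [ 0.4538 -0.1942  0.1998] yaw 1.088 F [-0.9  0.9  0.7] M [-0.03  0.   -0.01] gap 0.585
shift [6.272 0.05  0.027] turn [-0.009  0.003  0.002]
```

View pics/a1.png

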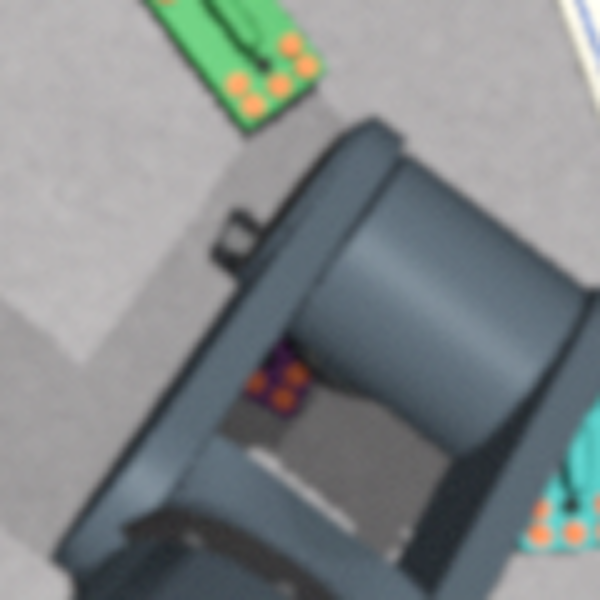

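View pics/a2.png

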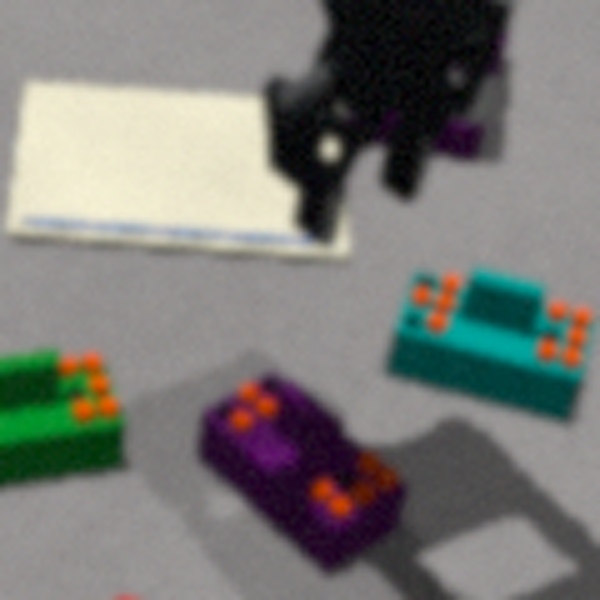

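>>> carry_out(
  commands=[
    [[0.8, 0.04, 0.02, 0, 0, 0, 50], [1.6, 0.05, 0.03, 0, 0, 0, 50], [2.4, 0.05, 0.03, 0, 0, 0, 50], [3.2, 0.05, 0.03, 0, 0, 0, 50], [3.8, 0.05, 0.03, 0, 0, 0, 50]],
  ],
)

```text
t: 3.1
tcp_pos: [0.4553, -0.1903, 0.1042]
tool_rot: [0.169, 0.687, -0.168, 0.686]
force: [-0.5, -0.1, -0.5]
finger_gap: 0.59
```

```bash
python3 - <<'E'
from h import *
to([.455,-.1935,.043],-.482+np.pi/2)
s=manip.snapshot('side')
s['image']=np.clip(s['image'].astype(float)*1.8,0,255).astype(np.uint8)
crop(s,'a3',270,130,90,90,6.5)
E
```

```text
t 3.10 q1 -0.623 q6 -1.713 tcp [ 0.4553 -0.1903  0.1042] yaw 1.090 F [-0.5 -0.1 -0.5] M [-0.04 -0.02 -0.02] gap 0.590
shift [ 2.45  -0.118  0.051] turn [ 0.011 -0.011 -0.004]
```

View pics/a3.png

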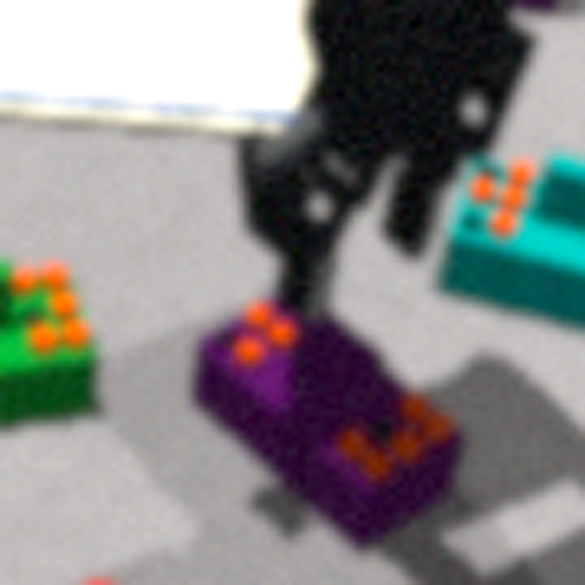

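>>> carry_out(
  commands=[
    [[0.3, 0, 0, 0, 0, 0, 50], [0.3, 0, 0, 0, 0, 0, 50], [0.3, 0, 0, 0, 0, 0, 50], [0.3, 0, 0, 0, 0, 0, 50], [0.3, 0, 0, 0, 0, 0, 50]],
  ],
)

```text
t: 3.65
tcp_pos: [0.4558, -0.1915, 0.0982]
tool_rot: [0.168, 0.686, -0.169, 0.687]
force: [-0.8, 0.6, 0.1]
finger_gap: 0.586
```

```bash
python3 - <<'E'
from h import *
to([.455,-.1935,.043],-.482+np.pi/2)
manip.snapshot('side')
to([.455,-.1935,.043],-.482+np.pi/2)
s=manip.snapshot('side')
to([.455,-.1935,.043],-.482+np.pi/2)
# expected TCP projection and fingers
st=manip.sense(); Rm=R.from_quat(st['tool_rot']).as_matrix()
for o in ([-.013,.027,0],[-.013,-.027,0]): print(P(s,st['tcp_pos']+Rm@np.array(o)))
E
```

```text
t 3.65 q1 -0.624 q6 -1.714 tcp [ 0.4558 -0.1915  0.0982] yaw 1.089 F [-0.8  0.6  0.1] M [0.03 0.06 0.03] gap 0.586
shift [ 2.208 -0.084  0.004] turn [0.006 0.016 0.002]
t 3.70 q1 -0.624 q6 -1.714 tcp [ 0.4557 -0.1915  0.0981] yaw 1.089 F [-0.3 -0.4 -0.1] M [ 0.05  0.   -0.01] gap 0.588
shift [ 2.205 -0.083  0.008] turn [0.005 0.014 0.002]
t 3.75 q1 -0.624 q6 -1.714 tcp [ 0.4557 -0.1915  0.098 ] yaw 1.089 F [0.2 0.7 1.1] M [-0.01  0.07  0.02] gap 0.583
shift [ 2.201 -0.084  0.011] turn [0.004 0.011 0.001]
[[316.44600108 175.400139  ]]
[[331.35950933 166.94884141]]
```

>>> carry_out(
  commands=[
    [[0.5, -0.08, 0, 0, 0, 0, 50], [1, -0.08, 0, 0, 0, 0, 50], [1.5, -0.08, 0, 0, 0, 0, 50], [2, -0.08, 0, 0, 0, 0, 50], [2.1, -0.08, 0, 0, 0, 0, 50]],
  ],
)

```text
t: 4.25
tcp_pos: [0.4539, -0.1927, 0.044]
tool_rot: [0.169, 0.687, -0.168, 0.686]
force: [0.2, 0.0, 0.2]
finger_gap: 0.582
```

```bash
python3 - <<'E'
from h import *
s=manip.snapshot('side')
to([.455,-.1935,.045],-.482+np.pi/2)
s['image']=np.clip(s['image'].astype(float)*1.8,0,255).astype(np.uint8)
crop(s,'a4',270,140,90,90,6.5)
E
```

```text
t 4.30 q1 -0.629 q6 -1.718 tcp [ 0.454  -0.1928  0.0441] yaw 1.089 F [ 0.2  0.9 -0.4] M [ 0.02 -0.04 -0.04] gap 0.587
shift [-0.035 -0.007  0.048] turn [ 0.003 -0.022 -0.003]
```

View pics/a4.png

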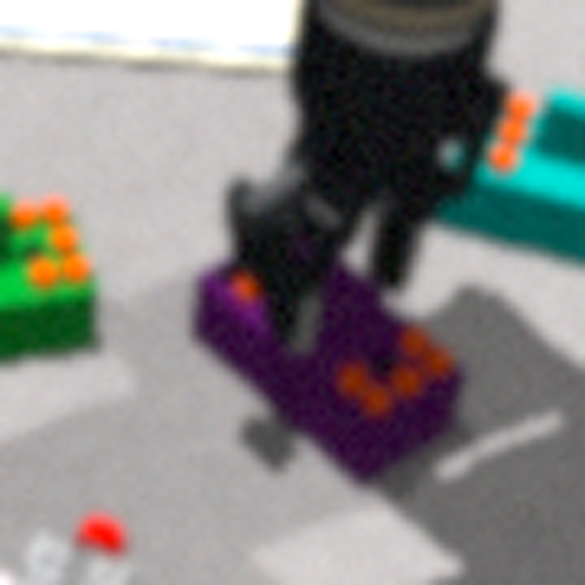

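The fingers straddle the fin: the left one is at about crop (300,330) and the right one at (390,280). Closing now.

>>> carry_out(
  commands=[
    [[-0.04, 0, 0.04, 0, 0, 0, 25], [-0.04, 0, 0.04, 0, 0, 0, 10], [-0.04, 0, 0.04, 0, 0, 0, 0], [-0.04, 0, 0.04, 0, 0, 0, 0], [-0.04, 0, 0.04, 0, 0, 0, 0]],
  ],
  force=60,
)

```text
t: 4.8
tcp_pos: [0.4557, -0.1936, 0.0464]
tool_rot: [0.169, 0.686, -0.169, 0.687]
force: [-0.4, 0.1, 1.2]
finger_gap: 0.127
```

>>> carry_out(
  commands=[
    [[0, 0, 0, 0, 0, 0, 0], [0, 0, 0, 0, 0, 0, 0], [0, 0, 0, 0, 0, 0, 0], [-0.1, 0, 0, 0, 0, 0, 0], [-0.2, 0, 0, 0, 0, 0, 0]],
  ],
)

```text
t: 5.3
tcp_pos: [0.4546, -0.1932, 0.0506]
tool_rot: [0.169, 0.687, -0.168, 0.686]
force: [0.7, -0.1, -4.8]
finger_gap: 0.131
```

```bash
python3 - <<'E'
from h import *
to([.455,-.1935,.045],-.482+np.pi/2)
E
```

```text
t 5.30 q1 -0.628 q6 -1.717 tcp [ 0.4546 -0.1932  0.0506] yaw 1.089 F [ 0.7 -0.1 -4.8] M [0.07 0.04 0.02] gap 0.131
shift [ 0.224 -0.003  0.018] turn [ 0.007 -0.024 -0.   ]
```

>>> carry_out(
  commands=[
    [[-0.6, 0, 0, 0, 0, 0, 0], [-1.4, 0, 0, 0, 0, 0, 0], [-2.3, 0, 0, 0, 0, 0, 0], [-3.2, 0, 0, 0, 0, 0, 0], [-4, 0, 0, 0, 0, 0, 0]],
  ],
)

```text
t: 5.8
tcp_pos: [0.4546, -0.1933, 0.1515]
tool_rot: [0.169, 0.687, -0.168, 0.686]
force: [-0.6, -0.8, -4.3]
finger_gap: 0.129
```

>>> carry_out(
  commands=[
    [[-0.9, 0, 0, 0, 0, 0, 0], [-1.8, 0, 0, 0, 0, 0, 0], [-2.7, 0, 0, 0, 0, 0, 0], [-3.6, 0, 0, 0, 0, 0, 0], [-4.2, 0, 0, 0, 0, 0, 0]],
  ],
)

```text
t: 6.3
tcp_pos: [0.4549, -0.1934, 0.2569]
tool_rot: [0.169, 0.687, -0.169, 0.687]
force: [0.2, -0.4, -4.7]
finger_gap: 0.128
```

```bash
python3 - <<'E'
from h import *
s=manip.snapshot('side')
to([.483,.186,.25],np.pi/2-.003)
s['image']=np.clip(s['image'].astype(float)*1.8,0,255).astype(np.uint8)
crop(s,'a5',270,80,110,100,5.5)
E
```

```text
t 6.35 q1 -0.628 q6 -1.717 tcp [ 0.456  -0.1941  0.2588] yaw 1.089 F [ 0.3 -0.2 -2.8] M [-0.04 -0.08  0.02] gap 0.124
shift [ 0.319 13.977 -6.084] turn [-5.483  0.039  0.02 ]
```

View pics/a5.png

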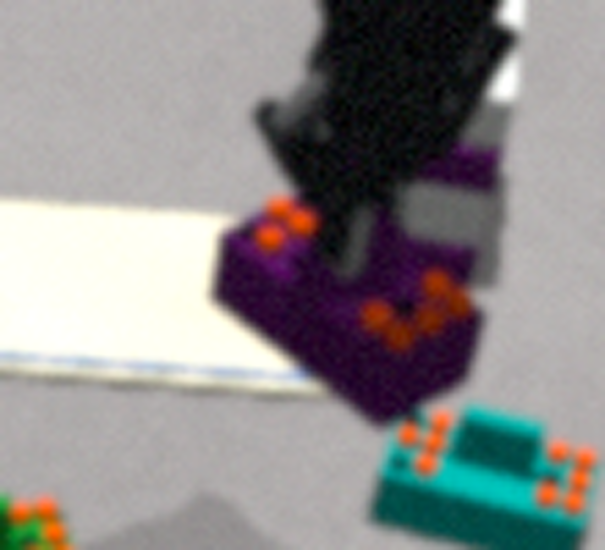

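>>> carry_out(
  commands=[
    [[0, 0.6, -0.3, -0.7, 0, 0, 0], [0, 1.6, -0.7, -1.8, 0, 0, 0], [0, 2.8, -1.2, -3.1, 0, 0, 0], [0, 4, -1.75, -4.4, 0, 0, 0], [0, 5.2, -2.26, -5.48, 0, 0, 0]],
  ],
)

```text
t: 6.85
tcp_pos: [0.4641, -0.0508, 0.2548]
tool_rot: [0.0, 0.708, 0.0, 0.706]
force: [0.4, -0.3, -4.0]
finger_gap: 0.126
```

```bash
python3 - <<'E'
from h import *
to([.483,.186,.256],np.pi/2-.003)
E
```

```text
t 6.85 q1 -0.349 q6 -1.920 tcp [ 0.4641 -0.0508  0.2548] yaw 1.571 F [ 0.4 -0.3 -4. ] M [-0.05 -0.07  0.01] gap 0.126
shift [-0.042  9.47   0.756] turn [ 0.036 -0.036 -0.01 ]
```

>>> carry_out(
  commands=[
    [[0, 1, 0.1, 0, 0, 0, 0], [0, 2, 0.2, 0, 0, 0, 0], [0, 3, 0.3, 0, 0, 0, 0], [0, 4, 0.4, 0, 0, 0, 0], [0, 5, 0.5, 0, 0, 0, 0]],
  ],
)

```text
t: 7.35
tcp_pos: [0.4772, 0.0737, 0.2547]
tool_rot: [0.001, 0.708, -0.001, 0.706]
force: [0.3, -0.3, -5.1]
finger_gap: 0.131
```

>>> carry_out(
  commands=[
    [[0, 1, 0.1, 0, 0, 0, 0], [0, 2, 0.15, 0, 0, 0, 0], [0, 3, 0.2, 0, 0, 0, 0], [0, 4, 0.24, 0, 0, 0, 0], [0, 4.4, 0.25, 0, 0, 0, 0]],
  ],
)

```text
t: 7.85
tcp_pos: [0.4839, 0.1844, 0.2547]
tool_rot: [0.001, 0.708, -0.001, 0.706]
force: [0.3, 0.8, -4.7]
finger_gap: 0.13
```

```bash
python3 - <<'E'
from h import *
manip.snapshot('side')
s=manip.snapshot('side');t=manip.snapshot('top')
to([.4833,.186,.14],np.pi/2-.003)
for q in(s,t):q['image']=np.clip(q['image'].astype(float)*1.6,0,255).astype(np.uint8)
crop(s,'b1',180,170,150,190,3.1)
crop(t,'b2',110,180,150,120,5)
E
```

```text
t 8.00 q1 0.145 q6 -1.424 tcp [0.4843 0.1825 0.2551] yaw 1.569 F [ 0.  -0.7 -4.3] M [-0.01 -0.02 -0.  ] gap 0.122
shift [ 4.605  0.146 -0.028] turn [ 0.012 -0.025  0.015]
```

View pics/b1.png

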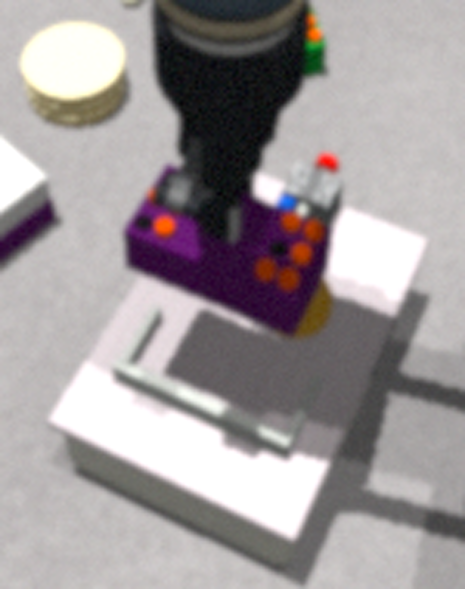

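View pics/b2.png

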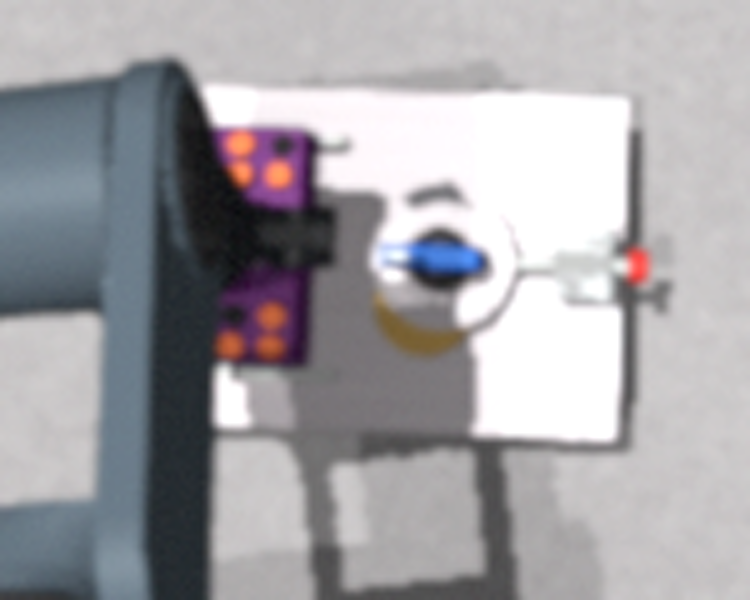

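>>> carry_out(
  commands=[
    [[0.8, 0.1, -0.03, 0, 0, 0, 0], [1.7, 0.14, -0.03, 0, 0, 0, 0], [2.6, 0.14, -0.03, 0, 0, 0, 0], [3.4, 0.14, -0.03, 0, 0, 0, 0], [3.9, 0.14, -0.03, 0, 0, 0, 0]],
  ],
)

```text
t: 8.5
tcp_pos: [0.4834, 0.1845, 0.1569]
tool_rot: [0.001, 0.708, -0.002, 0.706]
force: [-0.2, 0.3, -4.9]
finger_gap: 0.13
```

```bash
python3 - <<'E'
from h import *
manip.snapshot('side')
s=manip.snapshot('side');t=manip.snapshot('top')
to([.4833,.186,.1264],np.pi/2-.003)
for q in(s,t):q['image']=np.clip(q['image'].astype(float)*1.6,0,255).astype(np.uint8)
crop(s,'b3',190,220,115,130,4.5)
crop(t,'b4',120,180,150,120,5)
E
```

```text
t 8.65 q1 0.149 q6 -1.416 tcp [0.4837 0.1849 0.1578] yaw 1.566 F [-0.4 -0.1 -3.2] M [-0.03 -0.04  0.03] gap 0.129
shift [ 1.254  0.044 -0.014] turn [-0.019 -0.031  0.011]
```

View pics/b3.png

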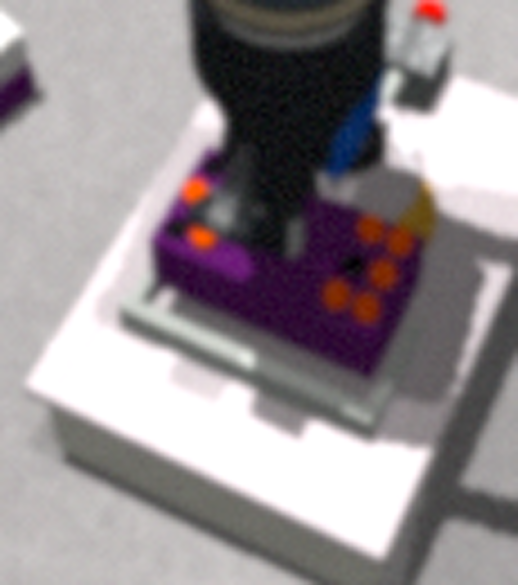

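View pics/b4.png

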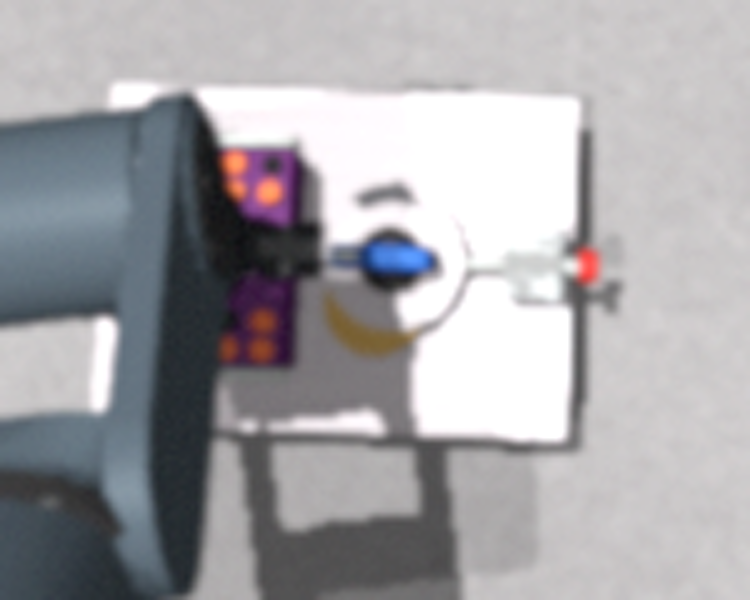

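```bash
python3 - <<'E'
from h import *
t=manip.snapshot('top');s=manip.snapshot('side')
g=t['image'].astype(int); 
# rack edges along a column through its visible right strip, purple-ness
for c in (171,174,176):
    col=g[200:262,c]; pur=(col[:,0]+col[:,2])/2-col[:,1]
    print(c,[(200+i,int(v)) for i,v in enumerate(pur) if i<14 or i>46])
r=g[218,170:186]; print([(170+i,int((v[0]+v[2])/2-v[1]),v.tolist()) for i,v in enumerate(r)])
E
```

```text
171 [(200, 4), (201, 4), (202, 3), (203, 4), (204, 4), (205, 3), (206, 2), (207, 0), (208, 1), (209, 15), (210, 36), (211, 40), (212, 37), (213, 38), (247, 19), (248, 17), (249, 14), (250, 15), (251, 16), (252, 15), (253, 5), (254, 0), (255, 0), (256, 0), (257, 2), (258, 2), (259, 2), (260, 2), (261, 1)]
174 [(200, 3), (201, 4), (202, 4), (203, 3), (204, 3), (205, 4), (206, 2), (207, 0), (208, 1), (209, 9), (210, 22), (211, 14), (212, 5), (213, 13), (247, 22), (248, 19), (249, 18), (250, 19), (251, 19), (252, 14), (253, 5), (254, 0), (255, 0), (256, 2), (257, 1), (258, 2), (259, 3), (260, 2), (261, 2)]
176 [(200, 3), (201, 3), (202, 3), (203, 4), (204, 3), (205, 3), (206, 2), (207, 0), (208, 1), (209, 11), (210, 31), (211, 32), (212, 29), (213, 32), (247, 21), (248, 21), (249, 21), (250, 19), (251, 18), (252, 11), (253, 5), (254, 1), (255, 0), (256, 1), (257, 2), (258, 1), (259, 2), (260, 2), (261, 2)]
[(170, 38, [105, 55, 82]), (171, 35, [140, 73, 77]), (172, 26, [167, 91, 68]), (173, 21, [177, 99, 64]), (174, 21, [171, 96, 63]), (175, 24, [149, 82, 64]), (176, 31, [108, 58, 71]), (177, 34, [75, 39, 72]), (178, 27, [49, 23, 52]), (179, 13, [36, 24, 39]), (180, 6, [53, 47, 53]), (181, 3, [68, 64, 67]), (182, 2, [75, 72, 74]), (183, 3, [91, 88, 91]), (184, 3, [126, 122, 125]), (185, 4, [153, 148, 151])]
```

```bash
python3 - <<'E'
from h import *
t=manip.snapshot('top')
z=.1575-.0464+.04
print(B(t,174,209.2,z),B(t,174,252.6,z),B(t,178.3,231,z))
# top-camera-only walls
p=np.load('poses.npy')[0]
E
```

```text
[0.53635467 0.16534797 0.1511    ] [0.42893991 0.16015486 0.1511    ] [0.48240831 0.15200721 0.1511    ]
```

```bash
python3 - <<'E'
from h import *
t=manip.snapshot('top');s=manip.snapshot('side')
z=.1575-.0464
for cy in(.181,.185):
  print(cy,P(t,[[.4835,cy-.028,z+.04],[.4835,cy-.028,z],[.5385,cy-.02,z+.04],[.4285,cy-.02,z+.04]]).round(1).tolist())
  print('side',P(s,[[.5385,cy+.028,z+.04],[.4285,cy+.028,z+.04],[.5385,cy+.028,z],[.4285,cy+.028,z],[.4285,cy-.028,z+.04]]).round(1).tolist())
s['image']=np.clip(s['image'].astype(float)*2,0,255).astype(np.uint8)
crop(s,'b5',215,240,75,75,8)
E
```

```text
0.181 [[177.9, 230.5], [180.8, 231.1], [175.8, 208.4], [173.7, 252.8]]
side [[222.0, 270.6], [272.7, 292.9], [222.9, 280.8], [271.7, 302.7], [284.1, 269.8]]
0.185 [[176.3, 230.5], [179.3, 231.1], [174.2, 208.3], [172.0, 252.7]]
side [[221.0, 272.2], [271.9, 294.7], [221.9, 282.4], [270.9, 304.4], [283.3, 271.4]]
```

View pics/b5.png

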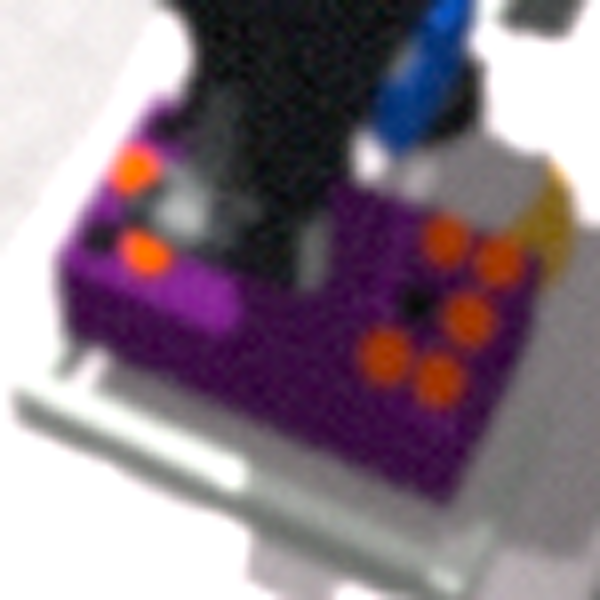

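>>> carry_out(
  commands=[
    [[0, 0.09, 0.04, 0, 0, 0, 0], [0.2, 0.09, 0.04, 0, 0, 0, 0], [0.4, 0.09, 0.04, 0, 0, 0, 0], [0.6, 0.09, 0.04, 0, 0, 0, 0], [0.7, 0.09, 0.04, 0, 0, 0, 0]],
  ],
)

```text
t: 9.4
tcp_pos: [0.4848, 0.1885, 0.1402]
tool_rot: [0.001, 0.708, -0.001, 0.707]
force: [-0.3, 1.4, -4.2]
finger_gap: 0.126
```

```bash
python3 - <<'E'
from h import *
t=manip.snapshot('top')
s=manip.snapshot('side')
to([.4845,.187,.1264],np.pi/2-.003)
s['image']=np.clip(s['image'].astype(float)*2,0,255).astype(np.uint8)
t['image']=np.clip(t['image'].astype(float)*1.4,0,255).astype(np.uint8)
crop(s,'b6',210,245,80,75,8)
crop(t,'b7',150,195,60,70,9)
E
```

```text
t 9.50 q1 0.156 q6 -1.412 tcp [0.4849 0.1884 0.1404] yaw 1.568 F [-0.1  0.1 -3.8] M [-0.01 -0.04 -0.  ] gap 0.125
shift [ 0.558 -0.057 -0.014] turn [-0.003 -0.018  0.003]
```

View pics/b6.png

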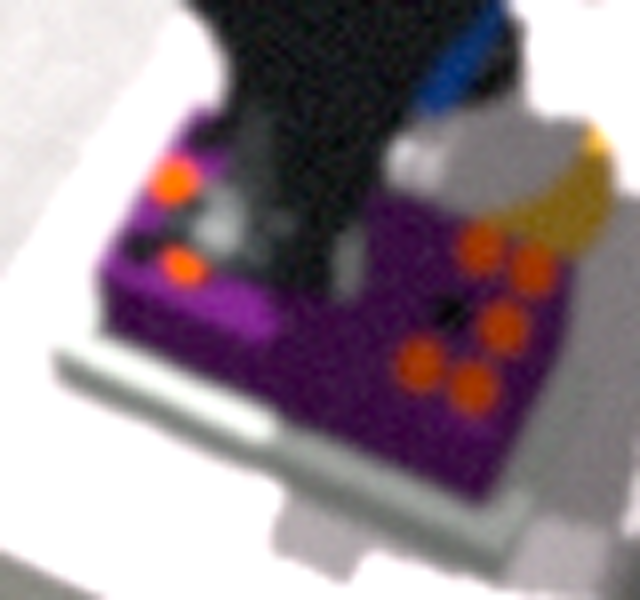

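View pics/b7.png

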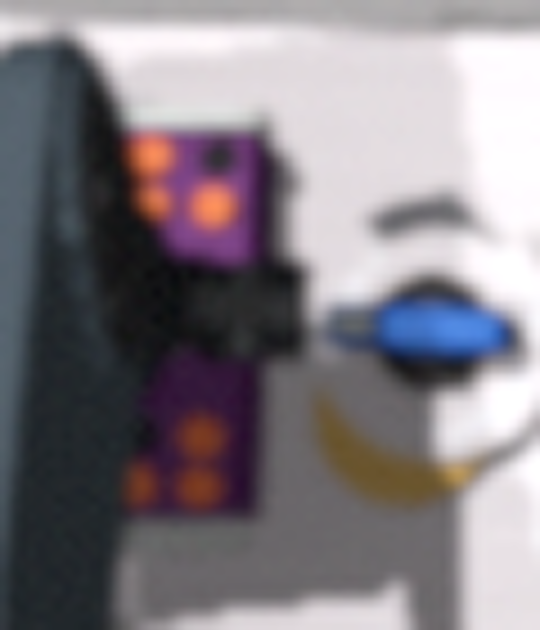

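>>> carry_out(
  commands=[
    [[0.1, -0.05, 0, 0, 0, 0, 0], [0.2, -0.05, 0, 0, 0, 0, 0], [0.28, -0.05, 0, 0, 0, 0, 0], [0.34, -0.05, 0, 0, 0, 0, 0], [0.4, -0.05, 0, 0, 0, 0, 0]],
  ],
)

```text
t: 10.0
tcp_pos: [0.4854, 0.1873, 0.131]
tool_rot: [0.001, 0.707, -0.001, 0.707]
force: [-0.1, -0.2, -3.4]
finger_gap: 0.128
```

```bash
python3 - <<'E'
from h import *
to([.4845,.187,.1264],np.pi/2-.003)
E
```

```text
t 10.00 q1 0.153 q6 -1.414 tcp [0.4854 0.1873 0.131 ] yaw 1.567 F [-0.1 -0.2 -3.4] M [-0.03 -0.02  0.03] gap 0.128
shift [ 0.183 -0.011 -0.036] turn [-0.004  0.001 -0.   ]
```

No lateral contact so far. The last few mm go slowly.

>>> carry_out(
  commands=[
    [[0.03, 0, 0, 0, 0, 0, 0], [0.06, 0, -0.02, 0, 0, 0, 0], [0.08, 0, -0.02, 0, 0, 0, 0], [0.1, 0, -0.02, 0, 0, 0, 0], [0.12, 0, -0.02, 0, 0, 0, 0]],
  ],
)

```text
t: 10.5
tcp_pos: [0.4849, 0.1873, 0.1281]
tool_rot: [0.001, 0.707, -0.001, 0.707]
force: [0.0, 0.5, -5.0]
finger_gap: 0.126
```

```bash
python3 - <<'E'
from h import *
to([.4845,.187,.1264],np.pi/2-.003)
E
```

```text
t 10.50 q1 0.153 q6 -1.414 tcp [0.4849 0.1873 0.1281] yaw 1.567 F [ 0.   0.5 -5. ] M [0.02 0.03 0.04] gap 0.126
shift [ 0.068 -0.011 -0.017] turn [-0.004  0.002  0.   ]
```

>>> carry_out(
  commands=[
    [[0.02, 0, 0, 0, 0, 0, 0], [0.03, 0, 0, 0, 0, 0, 0], [0.04, 0, 0, 0, 0, 0, 0], [0.05, 0, 0, 0, 0, 0, 0], [0.06, 0, 0, 0, 0, 0, 0]],
  ],
)

```text
t: 11.0
tcp_pos: [0.4848, 0.1872, 0.1266]
tool_rot: [0.001, 0.707, -0.001, 0.707]
force: [0.3, -0.2, -4.3]
finger_gap: 0.132
```

```bash
python3 - <<'E'
from h import *
to([.4845,.187,.1264],np.pi/2-.003)
E
```

```text
t 11.00 q1 0.153 q6 -1.414 tcp [0.4848 0.1872 0.1266] yaw 1.567 F [ 0.3 -0.2 -4.3] M [-0.02 -0.04 -0.02] gap 0.132
shift [ 0.006 -0.01  -0.014] turn [-0.004 -0.     0.   ]
```

Still carrying the full weight, so no contact yet. I'll continue in small steps.

>>> carry_out(
  commands=[
    [[0.015, 0, 0, 0, 0, 0, 0], [0.03, 0, 0, 0, 0, 0, 0], [0.04, 0, 0, 0, 0, 0, 0], [0.05, 0, 0, 0, 0, 0, 0], [0.05, 0, 0, 0, 0, 0, 0]],
  ],
)

```text
t: 11.5
tcp_pos: [0.4848, 0.1874, 0.1264]
tool_rot: [0.001, 0.707, -0.001, 0.707]
force: [-2.4, 1.5, 6.1]
finger_gap: 0.126
```

```bash
python3 - <<'E'
from h import *
to([.4845,.187,.1264],np.pi/2-.003)
s=manip.snapshot('side')
s['image']=np.clip(s['image'].astype(float)*2,0,255).astype(np.uint8)
crop(s,'b8',210,245,80,75,8)
to([.4845,.187,.1264],np.pi/2-.003)
E
```

```text
t 11.50 q1 0.154 q6 -1.414 tcp [0.4848 0.1874 0.1264] yaw 1.568 F [-2.4  1.5  6.1] M [-0.09  0.43 -0.03] gap 0.126
shift [-0.001 -0.018 -0.013] turn [-0.002  0.007 -0.002]
t 11.55 q1 0.154 q6 -1.414 tcp [0.4848 0.1875 0.1264] yaw 1.568 F [-3.3  0.1  6. ] M [-0.16  0.39 -0.01] gap 0.131
shift [-0.001 -0.018 -0.014] turn [-0.002  0.008 -0.002]
```

View pics/b8.png

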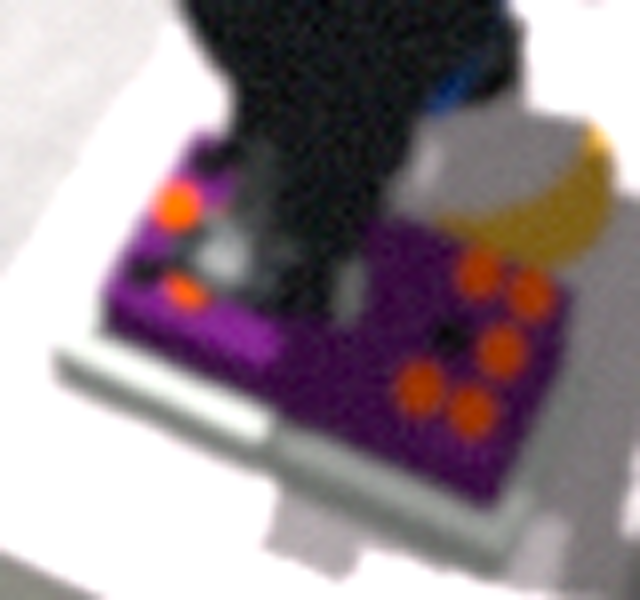

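Contact came at exactly the predicted height (TCP 0.1264), and the rack sits inside the walls and fence. Releasing with a small opening only, because the knob is close.

>>> carry_out(
  commands=[
    [[-0.02, 0, 0, 0, 0, 0, 13], [-0.02, 0, 0, 0, 0, 0, 16], [-0.02, 0, 0, 0, 0, 0, 22], [-0.02, 0, 0, 0, 0, 0, 30], [-0.02, 0, 0, 0, 0, 0, 30]],
  ],
)

```text
t: 12.05
tcp_pos: [0.4849, 0.1872, 0.1257]
tool_rot: [0.001, 0.707, -0.001, 0.707]
force: [1.0, 0.2, -0.1]
finger_gap: 0.35
```

>>> carry_out(
  commands=[
    [[-0.4, 0, 0, 0, 0, 0, 30], [-1, 0, 0, 0, 0, 0, 30], [-1.8, 0, 0, 0, 0, 0, 30], [-2.6, 0, 0, 0, 0, 0, 30], [-3.4, 0, 0, 0, 0, 0, 30]],
  ],
)

```text
t: 12.55
tcp_pos: [0.4848, 0.1873, 0.2122]
tool_rot: [0.001, 0.707, -0.001, 0.707]
force: [0.2, -0.5, 0.2]
finger_gap: 0.353
```

```bash
python3 - <<'E'
from h import *
s=manip.snapshot('side')
to([.483,.108,.22],-.05)
s['image']=np.clip(s['image'].astype(float)*2,0,255).astype(np.uint8)
crop(s,'c1',200,230,100,90,6)
E
```

```text
t 12.60 q1 0.154 q6 -1.414 tcp [0.4869 0.1877 0.2154] yaw 1.568 F [ 0.3 -0.4  1.8] M [-0.03 -0.02 -0.02] gap 0.347
shift [-0.189 -3.188 -0.146] turn [18.537  0.052 -0.074]
```

View pics/c1.png

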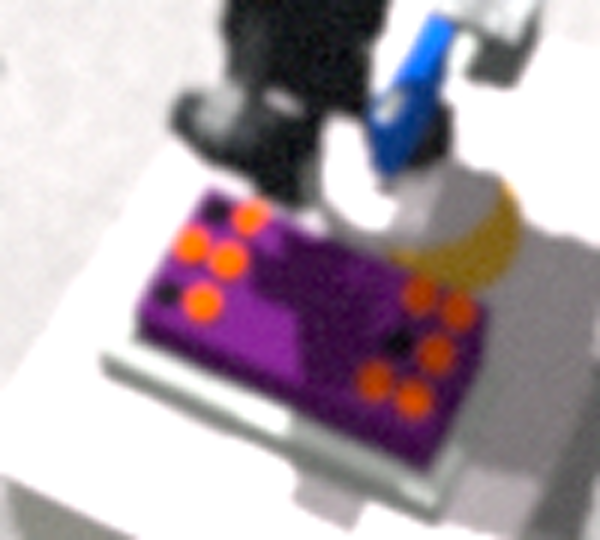

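>>> carry_out(
  commands=[
    [[-0.2, -0.6, -0.03, 1.6, 0, 0, 30], [-0.2, -1.2, -0.06, 3.2, 0, 0, 30], [-0.2, -1.8, -0.09, 4.8, 0, 0, 30], [-0.2, -2.5, -0.12, 6.4, 0, 0, 30], [-0.2, -3.19, -0.15, 8, 0, 0, 30]],
  ],
)

```text
t: 13.1
tcp_pos: [0.4807, 0.1069, 0.216]
tool_rot: [0.245, 0.663, -0.245, 0.664]
force: [0.1, -0.3, -0.8]
finger_gap: 0.35
```

>>> carry_out(
  commands=[
    [[0, 0, 0, 1.6, 0, 0, 40], [0, 0, 0, 3.2, 0, 0, 40], [0, 0, 0, 4.8, 0, 0, 40], [0, 0, 0, 6.4, 0, 0, 40], [0, 0, 0, 8, 0, 0, 40]],
  ],
)

```text
t: 13.6
tcp_pos: [0.4808, 0.1075, 0.216]
tool_rot: [0.457, 0.54, -0.457, 0.54]
force: [0.2, -0.4, -0.5]
finger_gap: 0.467
```

```bash
python3 - <<'E'
from h import *
manip.snapshot('top')
t=manip.snapshot('top')
to([.4833,.108,.2],-.03)
t['image']=np.clip(t['image'].astype(float)*1.1,0,255).astype(np.uint8)
crop(t,'c2',130,185,120,90,6)
E
```

```text
t 13.70 q1 -0.007 q6 -0.179 tcp [0.4808 0.1075 0.2159] yaw 0.171 F [1.1 0.1 0. ] M [0.01 0.02 0.03] gap 0.466
shift [ 0.637  0.104 -0.002] turn [ 2.307e+00 -0.000e+00 -2.000e-03]
```

View pics/c2.png

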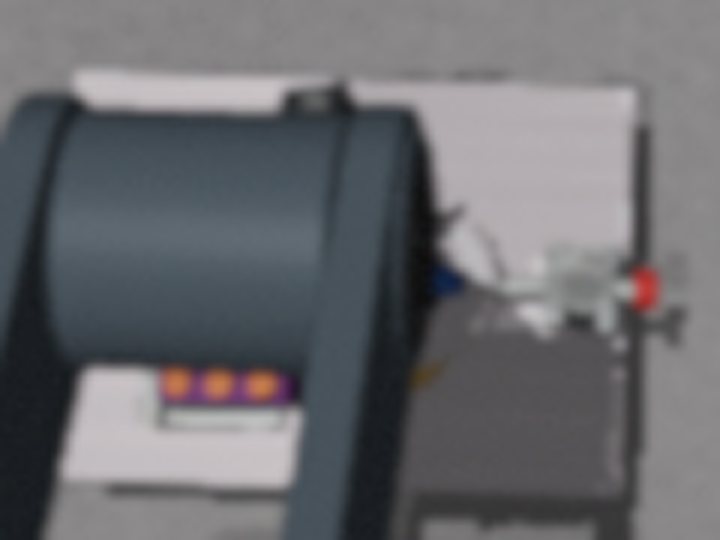

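>>> carry_out(
  commands=[
    [[0.3, 0.1, 0, 1.2, 0, 0, 40], [0.6, 0.1, 0, 2.4, 0, 0, 40], [1, 0.1, 0, 2.5, 0, 0, 40], [1.4, 0.1, 0, 2.5, 0, 0, 40], [1.7, 0.1, 0, 2.5, 0, 0, 40]],
  ],
)

```text
t: 14.2
tcp_pos: [0.4829, 0.108, 0.1723]
tool_rot: [-0.511, -0.489, 0.511, -0.488]
force: [-0.2, 0.2, 0.5]
finger_gap: 0.469
```

```bash
python3 - <<'E'
from h import *
manip.snapshot('top')
s=manip.snapshot('side')
to([.4833,.108,.126],-.05)
s['image']=np.clip(s['image'].astype(float)*2.2,0,255).astype(np.uint8)
crop(s,'c3',220,190,90,90,6.5)
E
```

```text
t 14.30 q1 -0.006 q6 0.039 tcp [0.4823 0.1079 0.172 ] yaw -0.046 F [-0.7  0.6 -0.5] M [ 0.01 -0.   -0.  ] gap 0.470
shift [ 1.84   0.044 -0.005] turn [0.051 0.002 0.034]
```

View pics/c3.png

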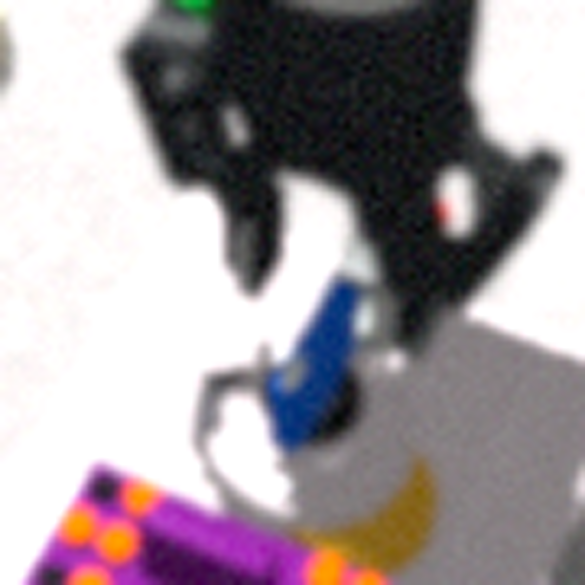

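The bar lies centrally between the finger tips, at crop (250,290) and (410,350). Descending.

>>> carry_out(
  commands=[
    [[0.5, 0.04, 0, 0, 0, 0, 40], [1, 0.04, 0, 0, 0, 0, 40], [1.5, 0.04, 0, 0, 0, 0, 40], [1.82, 0.04, 0, 0, 0, 0, 40], [1.82, 0.04, 0, 0, 0, 0, 40]],
  ],
)

```text
t: 14.8
tcp_pos: [0.4837, 0.1079, 0.127]
tool_rot: [-0.511, -0.489, 0.512, -0.488]
force: [0.1, 1.0, -0.2]
finger_gap: 0.463
```

```bash
python3 - <<'E'
from h import *
s=manip.snapshot('side');t=manip.snapshot('top')
to([.4833,.108,.126],-.05)
s['image']=np.clip(s['image'].astype(float)*2.2,0,255).astype(np.uint8)
crop(s,'c4',220,190,90,90,6.5)
crop(t,'c5',170,205,90,60,8)
E
```

```text
t 14.90 q1 -0.006 q6 0.040 tcp [0.4845 0.1079 0.128 ] yaw -0.047 F [-0.1  0.   0.1] M [-0.02 -0.04 -0.05] gap 0.470
shift [ 0.08  -0.049 -0.001] turn [ 0.038 -0.    -0.003]
```

View pics/c4.png

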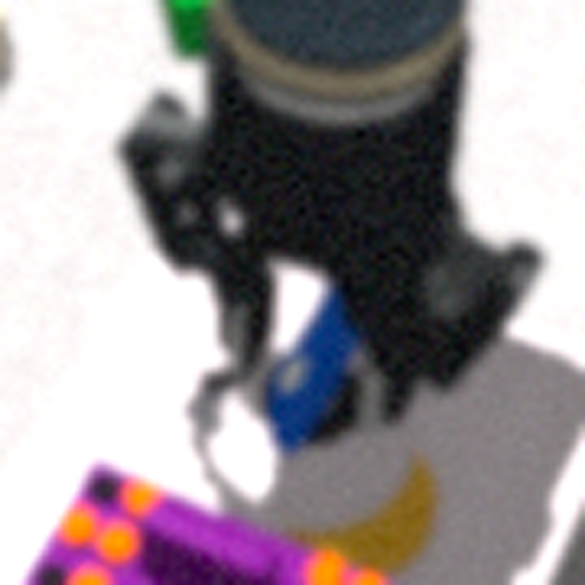

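View pics/c5.png

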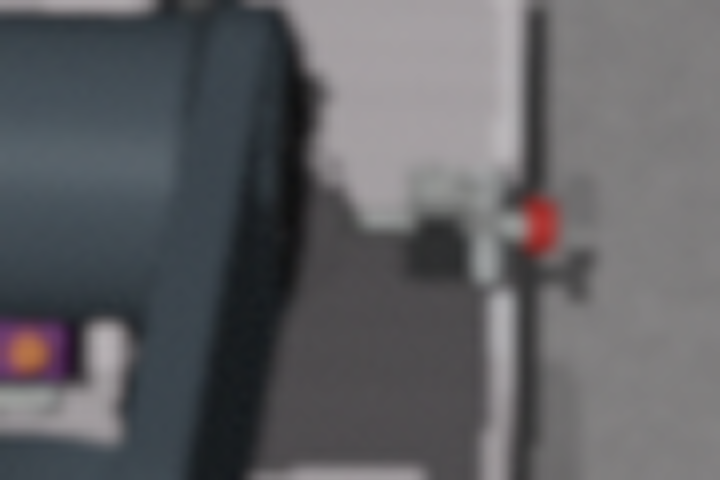

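```bash
cat >> h.py <<'E'
def collar():
    t=manip.snapshot('top'); s=manip.snapshot('side'); o=[]
    for sn,(x0,x1,y0,y1) in((t,(222,250,220,245)),(s,(274,300,205,236))):
        g=sn['image'][y0:y1,x0:x1].astype(float); w=np.clip(g[:,:,0]-np.maximum(g[:,:,1],g[:,:,2])-25,0,None)
        yy,xx=np.mgrid[y0:y1,x0:x1]; o+=[round((w*xx).sum()/max(w.sum(),1e-9),2),round((w*yy).sum()/max(w.sum(),1e-9),2),round(w.sum())]
    st=manip.sense(); y=R.from_quat(st['tool_rot']).as_matrix()[:,1]
    print('collar',o,'t',round(st['t'],2),'yaw %.3f'%np.arctan2(y[1],y[0]),'tcp',np.round(st['tcp_pos'],4),'F',np.round(st['force'],1),'Mz %.2f'%st['ft_torque'][2],'gap %.3f'%st['finger_gap'])
E
python3 -c "
from h import *
collar()"
```

```text
collar [np.float64(237.16), np.float64(232.67), 1576, np.float64(0.0), np.float64(0.0), 0] t 15.0 yaw -0.047 tcp [0.4848 0.1079 0.1284] F [-0.3 -0.1  1.1] Mz 0.05 gap 0.465
```

>>> carry_out(
  commands=[
    [[0.04, 0, 0, 0, 0, 0, 20], [0.04, 0, 0, 0, 0, 0, 5], [0.04, 0, 0, 0, 0, 0, 0], [0.04, 0, 0, 0, 0, 0, 0], [0.04, 0, 0, 0, 0, 0, 0]],
  ],
  force=80,
)

```text
t: 15.5
tcp_pos: [0.4836, 0.108, 0.1273]
tool_rot: [-0.511, -0.488, 0.512, -0.488]
force: [-3.3, -0.2, 5.4]
finger_gap: 0.129
```

```bash
python3 -c "
from h import *
collar(); collar()
s=manip.snapshot('side');t=manip.snapshot('top')
for p in (-.136,-.130): print(P(t,[[.4833,.143+p,.105]]),P(s,[[.4833,.143+p,.105]]))
"
```

```text
collar [np.float64(237.17), np.float64(232.68), 1585, np.float64(0.0), np.float64(0.0), 0] t 15.6 yaw -0.047 tcp [0.4836 0.1079 0.1273] F [-2.7 -0.2  5.8] Mz -0.05 gap 0.130
collar [np.float64(237.18), np.float64(232.69), 1586, np.float64(0.0), np.float64(0.0), 0] t 15.7 yaw -0.047 tcp [0.4836 0.108  0.1273] F [-3.7 -0.9  5.7] Mz 0.04 gap 0.125
[[237.76230706 232.87527596]] [[285.14497978 222.38055618]]
[[235.43345189 232.81085326]] [[284.1595603 224.200961 ]]
```

>>> carry_out(
  commands=[
    [[-0.02, 0, 0, 0.8, 0, 0, 0], [-0.02, 0, 0, 1.6, 0, 0, 0], [-0.02, 0, 0, 2.4, 0, 0, 0], [-0.02, 0, 0, 3.2, 0, 0, 0], [-0.02, 0, 0, 4, 0, 0, 0]],
  ],
)

```text
t: 16.3
tcp_pos: [0.4829, 0.1081, 0.1273]
tool_rot: [-0.588, -0.392, 0.59, -0.391]
force: [-3.7, 2.3, 4.3]
finger_gap: 0.132
```

```bash
python3 -c "
from h import *
collar(); collar()
s=manip.snapshot('side')
s['image']=np.clip(s['image'].astype(float)*2.2,0,255).astype(np.uint8)
crop(s,'d1',210,190,100,100,6)
"
```

```text
collar [np.float64(237.05), np.float64(232.63), 1555, np.float64(287.49), np.float64(222.37), 136] t 16.4 yaw -0.396 tcp [0.4829 0.1081 0.1273] F [-3.4  1.2  3.7] Mz -0.15 gap 0.132
collar [np.float64(237.15), np.float64(232.68), 1582, np.float64(287.48), np.float64(222.32), 145] t 16.5 yaw -0.395 tcp [0.4829 0.1081 0.1273] F [-5.5  1.2  5.3] Mz -0.15 gap 0.129
```

View pics/d1.png

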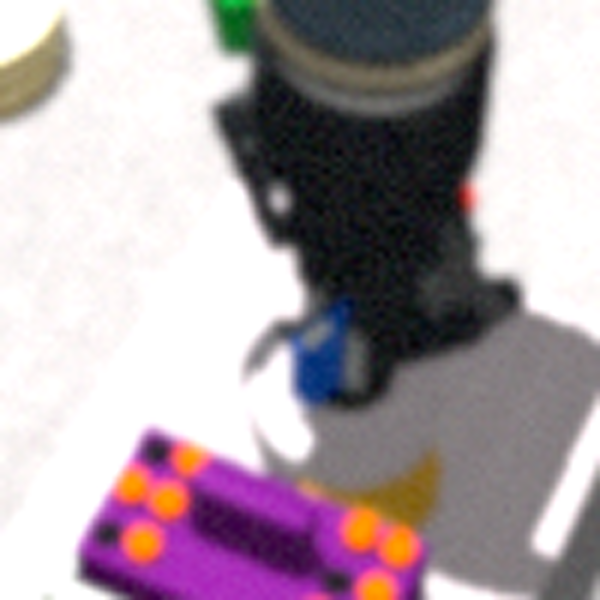

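>>> carry_out(
  commands=[
    [[0, 0, 0, 0.4, 0, 0, 0], [0, 0, 0, 0.8, 0, 0, 0], [0, 0, 0, 1.2, 0, 0, 0], [0, 0, 0, 1.2, 0, 0, 0], [0, 0, 0, 1.2, 0, 0, 0]],
  ],
)

```text
t: 17.05
tcp_pos: [0.4827, 0.1082, 0.1273]
tool_rot: [-0.607, -0.362, 0.609, -0.36]
force: [-5.4, 0.4, 6.1]
finger_gap: 0.129
```

```bash
python3 -c "
from h import *
collar()"
```

```text
collar [np.float64(237.18), np.float64(232.68), 1587, np.float64(287.1), np.float64(222.5), 447] t 17.15 yaw -0.500 tcp [0.4827 0.1082 0.1273] F [-5.5  1.4  5.5] Mz -0.05 gap 0.131
```

>>> carry_out(
  commands=[
    [[0, 0, 0, 0.3, 0, 0, 0], [0, 0, 0, 0.6, 0, 0, 0], [0, 0, 0, 0.6, 0, 0, 0], [0, 0, 0, 0.6, 0, 0, 0], [0, 0, 0, 0.6, 0, 0, 0]],
  ],
)

```text
t: 17.65
tcp_pos: [0.4826, 0.1082, 0.1273]
tool_rot: [-0.616, -0.346, 0.618, -0.344]
force: [-6.5, 1.8, 5.1]
finger_gap: 0.129
```

```bash
python3 -c "
from h import *
collar()"
```

```text
collar [np.float64(237.16), np.float64(232.67), 1580, np.float64(286.94), np.float64(222.45), 574] t 17.75 yaw -0.551 tcp [0.4826 0.1082 0.1273] F [-6.5  2.1  5.7] Mz 0.12 gap 0.129
```

>>> carry_out(
  commands=[
    [[0, 0, 0, 0.3, 0, 0, 0], [0, 0, 0, 0.6, 0, 0, 0], [0, 0, 0, 0.6, 0, 0, 0], [0, 0, 0, 0.6, 0, 0, 0], [0, 0, 0, 0.6, 0, 0, 0]],
  ],
)

```text
t: 18.25
tcp_pos: [0.4825, 0.1083, 0.1273]
tool_rot: [-0.625, -0.329, 0.627, -0.328]
force: [-5.9, 2.3, 5.0]
finger_gap: 0.126
```

```bash
python3 -c "
from h import *
collar()"
```

```text
collar [np.float64(237.17), np.float64(232.68), 1592, np.float64(286.75), np.float64(222.43), 695] t 18.35 yaw -0.604 tcp [0.4825 0.1083 0.1273] F [-5.9  2.1  6.7] Mz 0.01 gap 0.127
```

>>> carry_out(
  commands=[
    [[0, 0, 0, 0.3, 0, 0, 0], [0, 0, 0, 0.6, 0, 0, 0], [0, 0, 0, 0.6, 0, 0, 0], [0, 0, 0, 0.6, 0, 0, 0], [0, 0, 0, 0.6, 0, 0, 0]],
  ],
)

```text
t: 18.85
tcp_pos: [0.4825, 0.1084, 0.1273]
tool_rot: [-0.633, -0.313, 0.636, -0.311]
force: [-6.5, 2.7, 6.9]
finger_gap: 0.126
```

```bash
python3 -c "
from h import *
collar()"
```

```text
collar [np.float64(237.18), np.float64(232.68), 1593, np.float64(286.73), np.float64(222.22), 781] t 18.95 yaw -0.657 tcp [0.4825 0.1083 0.1273] F [-5.8  2.2  5.6] Mz 0.01 gap 0.133
```

>>> carry_out(
  commands=[
    [[0, 0, 0, 0.3, 0, 0, 0], [0, 0, 0, 0.6, 0, 0, 0], [0, 0, 0, 0.6, 0, 0, 0], [0, 0, 0, 0.6, 0, 0, 0], [0, 0, 0, 0.6, 0, 0, 0]],
  ],
)

```text
t: 19.45
tcp_pos: [0.4823, 0.1084, 0.1273]
tool_rot: [-0.641, -0.296, 0.644, -0.295]
force: [-5.6, 2.7, 6.5]
finger_gap: 0.126
```

```bash
python3 -c "
from h import *
collar()
s=manip.snapshot('side')
s['image']=np.clip(s['image'].astype(float)*2.2,0,255).astype(np.uint8)
crop(s,'d2',210,190,100,100,6)"
```

```text
collar [np.float64(237.17), np.float64(232.69), 1585, np.float64(286.74), np.float64(222.19), 768] t 19.55 yaw -0.709 tcp [0.4823 0.1084 0.1273] F [-5.5  2.1  6.2] Mz 0.03 gap 0.125
```

View pics/d2.png

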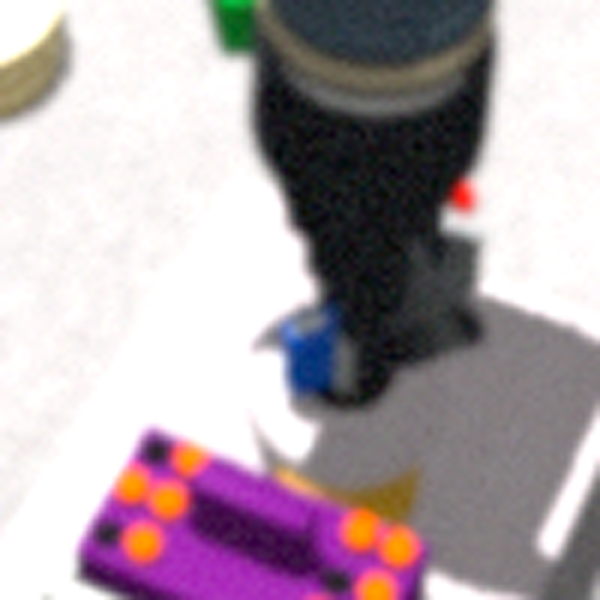

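The knob and eccentric turn with the gripper, and the collar is still riding. I'll keep stepping.

>>> carry_out(
  commands=[
    [[0, 0, 0, 0.3, 0, 0, 0], [0, 0, 0, 0.6, 0, 0, 0], [0, 0, 0, 0.6, 0, 0, 0], [0, 0, 0, 0.6, 0, 0, 0], [0, 0, 0, 0.6, 0, 0, 0]],
  ],
)

```text
t: 20.1
tcp_pos: [0.4823, 0.1085, 0.1273]
tool_rot: [-0.649, -0.279, 0.651, -0.278]
force: [-7.1, 3.0, 5.6]
finger_gap: 0.125
```

```bash
python3 -c "
from h import *
collar()"
```

```text
collar [np.float64(237.17), np.float64(232.68), 1586, np.float64(286.65), np.float64(222.15), 862] t 20.2 yaw -0.761 tcp [0.4822 0.1085 0.1273] F [-6.2  1.9  6.2] Mz 0.14 gap 0.124
```

>>> carry_out(
  commands=[
    [[0, 0, 0, 0.3, 0, 0, 0], [0, 0, 0, 0.6, 0, 0, 0], [0, 0, 0, 0.6, 0, 0, 0], [0, 0, 0, 0.6, 0, 0, 0], [0, 0, 0, 0.6, 0, 0, 0]],
  ],
)

```text
t: 20.7
tcp_pos: [0.4822, 0.1085, 0.1273]
tool_rot: [-0.656, -0.262, 0.658, -0.261]
force: [-6.8, 4.1, 6.7]
finger_gap: 0.126
```

```bash
python3 -c "
from h import *
collar()"
```

```text
collar [np.float64(237.17), np.float64(232.68), 1591, np.float64(286.59), np.float64(222.17), 897] t 20.8 yaw -0.813 tcp [0.4822 0.1086 0.1273] F [-7.   2.   5.9] Mz 0.10 gap 0.127
```

>>> carry_out(
  commands=[
    [[0, 0, 0, 0.3, 0, 0, 0], [0, 0, 0, 0.6, 0, 0, 0], [0, 0, 0, 0.6, 0, 0, 0], [0, 0, 0, 0.6, 0, 0, 0], [0, 0, 0, 0.6, 0, 0, 0]],
  ],
)

```text
t: 21.3
tcp_pos: [0.4821, 0.1086, 0.1273]
tool_rot: [-0.662, -0.245, 0.665, -0.243]
force: [-6.2, 2.7, 5.8]
finger_gap: 0.132
```

```bash
python3 -c "
from h import *
collar()"
```

```text
collar [np.float64(237.17), np.float64(232.69), 1587, np.float64(286.59), np.float64(222.15), 903] t 21.4 yaw -0.865 tcp [0.4821 0.1086 0.1273] F [-6.7  2.2  7. ] Mz 0.19 gap 0.130
```

>>> carry_out(
  commands=[
    [[0, 0, 0, 0.3, 0, 0, 0], [0, 0, 0, 0.6, 0, 0, 0], [0, 0, 0, 0.6, 0, 0, 0], [0, 0, 0, 0.6, 0, 0, 0], [0, 0, 0, 0.6, 0, 0, 0]],
  ],
)

```text
t: 21.9
tcp_pos: [0.4821, 0.1087, 0.1273]
tool_rot: [-0.668, -0.228, 0.671, -0.226]
force: [-6.2, 3.5, 7.3]
finger_gap: 0.129
```

```bash
python3 -c "
from h import *
collar()"
```

```text
collar [np.float64(237.17), np.float64(232.69), 1592, np.float64(286.58), np.float64(222.15), 914] t 22.0 yaw -0.918 tcp [0.4821 0.1087 0.1273] F [-6.2  3.3  7.4] Mz 0.18 gap 0.126
```

>>> carry_out(
  commands=[
    [[0, 0, 0, 0.3, 0, 0, 0], [0, 0, 0, 0.6, 0, 0, 0], [0, 0, 0, 0.6, 0, 0, 0], [0, 0, 0, 0.6, 0, 0, 0], [0, 0, 0, 0.6, 0, 0, 0]],
  ],
)

```text
t: 22.5
tcp_pos: [0.4819, 0.1088, 0.1273]
tool_rot: [-0.674, -0.21, 0.677, -0.208]
force: [-7.2, 3.0, 7.6]
finger_gap: 0.128
```

```bash
python3 -c "
from h import *
collar()"
```

```text
collar [np.float64(237.15), np.float64(232.67), 1576, np.float64(286.57), np.float64(222.25), 837] t 22.6 yaw -0.970 tcp [0.482  0.1088 0.1273] F [-8.3  3.7  6.4] Mz 0.10 gap 0.128
```

>>> carry_out(
  commands=[
    [[0, 0, 0, 0.3, 0, 0, 0], [0, 0, 0, 0.6, 0, 0, 0], [0, 0, 0, 0.6, 0, 0, 0], [0, 0, 0, 0.6, 0, 0, 0], [0, 0, 0, 0.6, 0, 0, 0]],
  ],
)

```text
t: 23.1
tcp_pos: [0.4819, 0.1089, 0.1273]
tool_rot: [-0.679, -0.192, 0.682, -0.19]
force: [-7.0, 3.7, 5.8]
finger_gap: 0.126
```

```bash
python3 -c "
from h import *
collar()"
```

```text
collar [np.float64(236.61), np.float64(232.68), 1581, np.float64(286.24), np.float64(222.68), 815] t 23.2 yaw -1.023 tcp [0.4819 0.1089 0.1273] F [-6.6  4.2  6.9] Mz -0.00 gap 0.130
```

The collar has begun to move, by about 1.4 mm. I'll look again and then take a smaller step.

```bash
python3 -c "
from h import *
collar()"
```

```text
collar [np.float64(236.6), np.float64(232.67), 1581, np.float64(286.25), np.float64(222.69), 810] t 23.3 yaw -1.023 tcp [0.4819 0.1088 0.1273] F [-6.3  3.6  6.8] Mz 0.03 gap 0.127
```

>>> carry_out(
  commands=[
    [[0, 0, 0, 0.1, 0, 0, 0], [0, 0, 0, 0.2, 0, 0, 0], [0, 0, 0, 0.2, 0, 0, 0], [0, 0, 0, 0.2, 0, 0, 0], [0, 0, 0, 0.2, 0, 0, 0]],
  ],
)

```text
t: 23.8
tcp_pos: [0.4819, 0.1089, 0.1273]
tool_rot: [-0.681, -0.186, 0.684, -0.185]
force: [-7.4, 3.8, 6.6]
finger_gap: 0.129
```

```bash
python3 -c "
from h import *
collar();collar()"
```

```text
collar [np.float64(236.61), np.float64(232.68), 1597, np.float64(286.24), np.float64(222.65), 812] t 23.9 yaw -1.040 tcp [0.4819 0.1089 0.1273] F [-6.9  4.3  6.5] Mz 0.19 gap 0.130
collar [np.float64(236.61), np.float64(232.68), 1587, np.float64(286.25), np.float64(222.69), 807] t 24.0 yaw -1.040 tcp [0.4819 0.1089 0.1273] F [-6.3  3.8  7.2] Mz 0.16 gap 0.130
```

It's only a shallow 1.4 mm dip, unchanged with further turning, so not the 6 mm drop (column about 234.85). Continuing in small steps.

>>> carry_out(
  commands=[
    [[0, 0, 0, 0.2, 0, 0, 0], [0, 0, 0, 0.4, 0, 0, 0], [0, 0, 0, 0.4, 0, 0, 0], [0, 0, 0, 0.4, 0, 0, 0], [0, 0, 0, 0.4, 0, 0, 0]],
  ],
)

```text
t: 24.5
tcp_pos: [0.4818, 0.1089, 0.1273]
tool_rot: [-0.684, -0.174, 0.687, -0.172]
force: [-7.5, 3.4, 7.2]
finger_gap: 0.131
```

```bash
python3 -c "
from h import *
collar()"
```

```text
collar [np.float64(235.57), np.float64(232.61), 1628, np.float64(285.8), np.float64(223.01), 881] t 24.6 yaw -1.075 tcp [0.4818 0.1089 0.1273] F [-7.5  4.9  7.1] Mz 0.08 gap 0.125
```

```bash
python3 -c "
from h import *
collar();collar()
t=manip.snapshot('top');crop(t,'e1',200,210,60,45,12)"
```

```text
collar [np.float64(235.57), np.float64(232.61), 1628, np.float64(285.79), np.float64(223.01), 883] t 24.7 yaw -1.075 tcp [0.4818 0.1089 0.1273] F [-7.5  4.   6.7] Mz 0.09 gap 0.129
collar [np.float64(235.57), np.float64(232.61), 1627, np.float64(285.82), np.float64(223.03), 879] t 24.8 yaw -1.075 tcp [0.4818 0.1089 0.1273] F [-6.7  5.1  7. ] Mz 0.07 gap 0.129
```

View pics/e1.png

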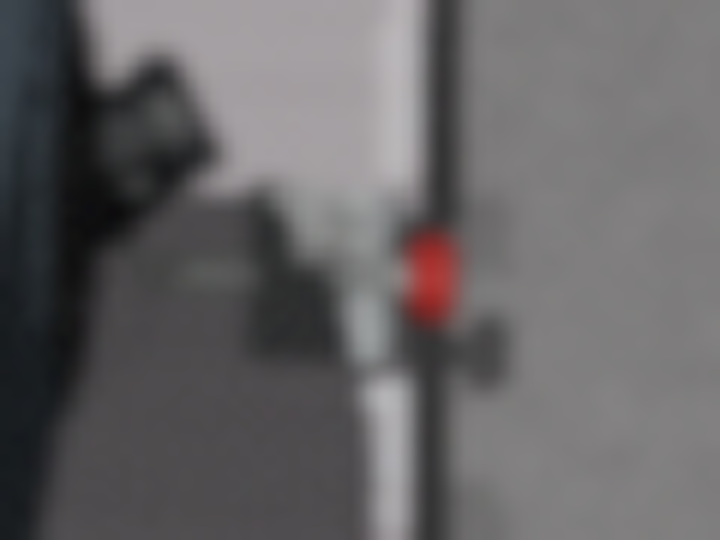

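About 4.1 mm of 6 mm has dropped, and it's static. Another small step.

>>> carry_out(
  commands=[
    [[0, 0, 0, 0.1, 0, 0, 0], [0, 0, 0, 0.2, 0, 0, 0], [0, 0, 0, 0.2, 0, 0, 0], [0, 0, 0, 0.2, 0, 0, 0], [0, 0, 0, 0.2, 0, 0, 0]],
  ],
)

```text
t: 25.35
tcp_pos: [0.4818, 0.1089, 0.1273]
tool_rot: [-0.685, -0.168, 0.688, -0.167]
force: [-7.2, 4.3, 8.1]
finger_gap: 0.131
```

```bash
python3 -c "
from h import *
collar()"
```

```text
collar [np.float64(234.9), np.float64(232.57), 1653, np.float64(285.4), np.float64(223.28), 789] t 25.45 yaw -1.092 tcp [0.4818 0.1089 0.1273] F [-6.7  4.2  7.2] Mz 0.26 gap 0.127
```

Column 234.90 means about 5.85 mm. A tiny 0.5° step will confirm it has reached the floor.

>>> carry_out(
  commands=[
    [[0, 0, 0, 0.1, 0, 0, 0], [0, 0, 0, 0.1, 0, 0, 0], [0, 0, 0, 0.1, 0, 0, 0], [0, 0, 0, 0.1, 0, 0, 0], [0, 0, 0, 0.1, 0, 0, 0]],
  ],
)

```text
t: 25.95
tcp_pos: [0.4818, 0.1089, 0.1273]
tool_rot: [-0.686, -0.166, 0.689, -0.164]
force: [-7.2, 4.8, 7.3]
finger_gap: 0.13
```

```bash
python3 -c "
from h import *
collar();collar()"
```

```text
collar [np.float64(234.91), np.float64(232.57), 1653, np.float64(285.42), np.float64(223.29), 792] t 26.05 yaw -1.100 tcp [0.4818 0.1089 0.1273] F [-6.7  4.4  6.9] Mz 0.35 gap 0.125
collar [np.float64(234.91), np.float64(232.57), 1650, np.float64(285.4), np.float64(223.29), 791] t 26.15 yaw -1.100 tcp [0.4818 0.1089 0.1273] F [-7.   4.9  6.6] Mz 0.37 gap 0.125
```

The collar is on a plateau, so the plunger has dropped fully. Stopping and letting go.

>>> carry_out(
  commands=[
    [[0, 0, 0, 0, 0, 0, 13], [0, 0, 0, 0, 0, 0, 18], [0, 0, 0, 0, 0, 0, 26], [0, 0, 0, 0, 0, 0, 34], [0, 0, 0, 0, 0, 0, 36]],
  ],
)

```text
t: 26.65
tcp_pos: [0.485, 0.1077, 0.1273]
tool_rot: [0.688, 0.164, -0.687, 0.164]
force: [-0.5, 0.5, -0.3]
finger_gap: 0.422
```

```bash
python3 -c "
from h import *
collar()"
```

```text
collar [np.float64(234.91), np.float64(232.56), 1656, np.float64(284.68), np.float64(222.91), 1385] t 26.75 yaw -1.103 tcp [0.4847 0.1077 0.1273] F [-0.2 -0.1 -0.5] Mz 0.01 gap 0.419
```

>>> carry_out(
  commands=[
    [[-0.4, 0, 0, 0, 0, 0, 36], [-1, 0, 0, 0, 0, 0, 36], [-2, 0, 0, 0, 0, 0, 36], [-3, 0, 0, 0, 0, 0, 36], [-4, 0, 0, 0, 0, 0, 36]],
  ],
)

```text
t: 27.25
tcp_pos: [0.4842, 0.1079, 0.229]
tool_rot: [0.688, 0.164, -0.688, 0.164]
force: [0.1, -0.6, 0.5]
finger_gap: 0.418
```

>>> carry_out(
  commands=[
    [[-0.8, 0, 0, 0, 0, 0, 36], [-1.6, 0, 0, 0, 0, 0, 36], [-2.4, 0, 0, 0, 0, 0, 36], [-3, 0, 0, 0, 0, 0, 36], [-3, 0, 0, 0, 0, 0, 36]],
  ],
)

```text
t: 27.75
tcp_pos: [0.4857, 0.1079, 0.3051]
tool_rot: [0.69, 0.163, -0.686, 0.164]
force: [0.3, 0.0, 0.7]
finger_gap: 0.422
```

```bash
python3 -c "
from h import *
collar();to([.25,-.33,.3],-1.1)
s=manip.snapshot('side');t=manip.snapshot('top')
s['image']=np.clip(s['image'].astype(float)*2,0,255).astype(np.uint8)
crop(s,'f1',190,200,130,140,4.2);crop(t,'f2',130,185,120,90,6)"
```

```text
collar [np.float64(234.88), np.float64(232.57), 1693, np.float64(284.42), np.float64(222.95), 1453] t 27.85 yaw -1.103 tcp [0.4841 0.1079 0.3025] F [-0.2  0.  -0.8] Mz -0.06 gap 0.421
t 27.85 q1 -0.006 q6 1.096 tcp [0.4841 0.1079 0.3025] yaw -1.103 F [-0.2  0.  -0.8] M [-0.01 -0.02 -0.06] gap 0.421
shift [ 0.097 11.41  16.256] turn [-0.033 -0.006 -0.004]
```

View pics/f1.png

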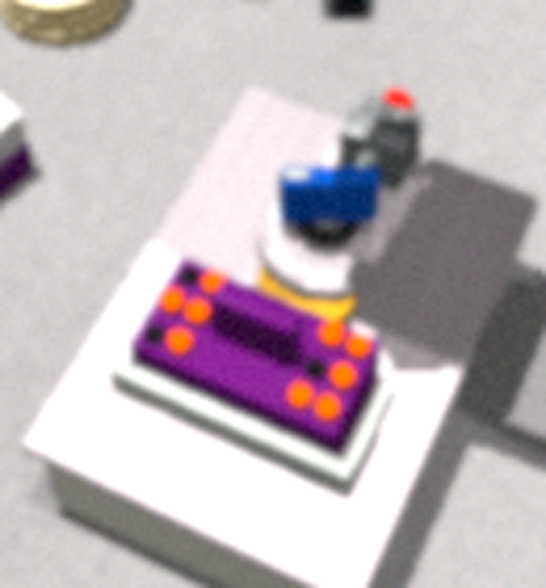

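View pics/f2.png

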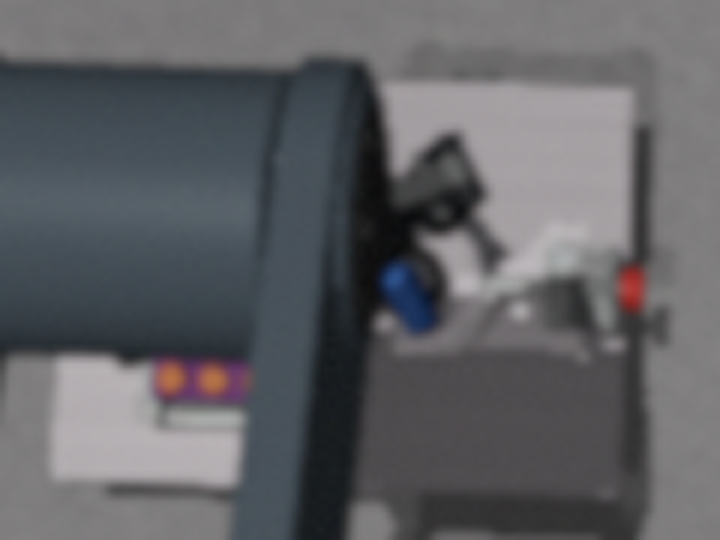

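>>> carry_out(
  commands=[
    [[0, 1.5, 0.3, 0, 0, 0, 36], [0, 3, 0.6, 0, 0, 0, 36], [0, 4.5, 1, 0, 0, 0, 36], [0, 6, 1.3, 0, 0, 0, 36], [0, 7.5, 1.6, 0, 0, 0, 36]],
  ],
)

```text
t: 28.45
tcp_pos: [0.5327, -0.0788, 0.3011]
tool_rot: [-0.687, -0.164, 0.689, -0.163]
force: [0.8, 0.9, -0.4]
finger_gap: 0.423
```

>>> carry_out(
  commands=[
    [[0, 1.5, 0.3, 0, 0, 0, 36], [0, 3, 0.6, 0, 0, 0, 36], [0, 4, 1, 0, 0, 0, 36], [0, 4, 1, 0, 0, 0, 36], [0, 4, 1, 0, 0, 0, 36]],
  ],
)

```text
t: 28.95
tcp_pos: [0.5552, -0.1779, 0.3009]
tool_rot: [-0.687, -0.164, 0.689, -0.162]
force: [-0.5, 0.7, 0.2]
finger_gap: 0.421
```

```bash
python3 -c "
from h import *
collar()
im=cv2.imread('pics/side0.png')[:,:,::-1].astype(float)
for I in (im,manip.snapshot('side')['image'].astype(float)):
    g=I[205:236,274:300];w=np.clip(g[:,:,0]-np.maximum(g[:,:,1],g[:,:,2])-25,0,None);yy,xx=np.mgrid[205:236,274:300];print((w*xx).sum()/w.sum(),(w*yy).sum()/w.sum())
s=manip.snapshot('side');t=manip.snapshot('top')
cv2.imwrite('pics/g0.png',np.hstack([cv2.resize(x['image'],(400,300))[:,:,::-1] for x in(s,t)]))
crop(t,'g2',130,185,120,90,6)"
```

```text
collar [np.float64(234.91), np.float64(232.56), 1663, np.float64(284.43), np.float64(222.88), 1217] t 29.05 yaw -1.102 tcp [ 0.5553 -0.1767  0.3015] F [-0.4 -0.1  0. ] Mz -0.03 gap 0.424
285.2736773350751 221.50685826257347
284.4327868852459 222.87868852459016
```

View pics/g0.png

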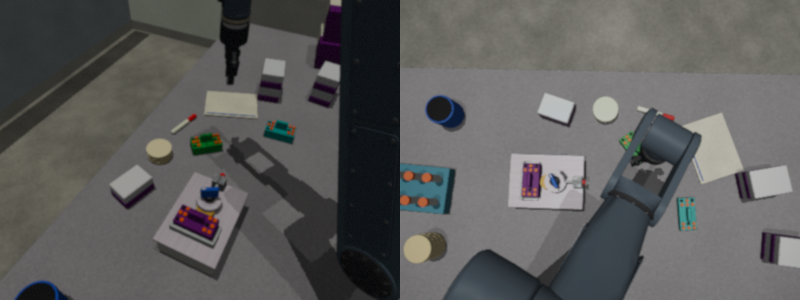

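View pics/g2.png

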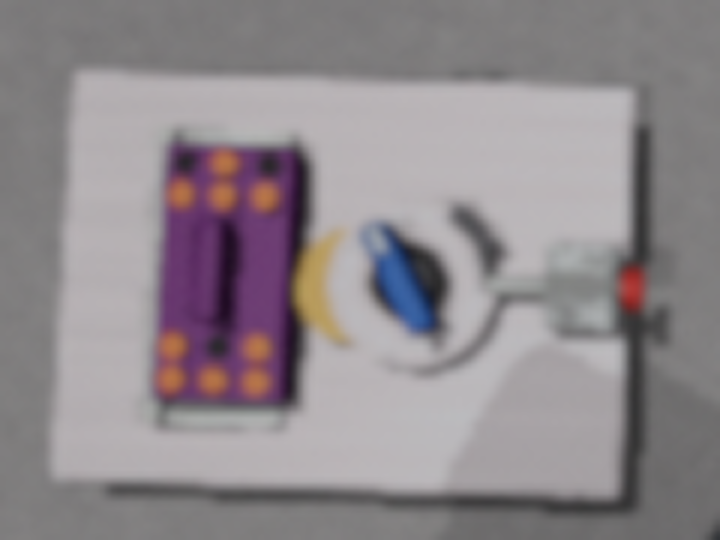

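```bash
python3 -c "
from station import manip
print(manip.sign_off())"
```

```text
the job is handed in; nothing more can be done
None
```

I set the purple rack down flat in the cradle, then turned the knob clockwise in small steps until the plunger dropped into the notch, and handed the job in. I stopped turning there, after about 1.05 rad. The clock was at about 29 s at the last check, against the 64 s limit.

**Rack:** It met the platform at the expected height with about 10 N. After clamping, the pictures show it flat against the fence with the brass eccentric against its side.

**Plunger:** Partway through, the collar moved only 1.4 mm, then about 4 mm. I treated these as a partial drop and kept going. It then settled at about 5.8 mm and stayed there through one more 0.5° step, the release and the retreat.

**Disagreement:** The top camera gives about 5.8 mm. The side camera gives about 4.5–5 mm, and I think that is because the block partly hides the collar in that view. I relied on the top camera and on the reading staying level. I did not prove the full 6 mm independently.

**Clear of everything:** The gripper is well away and the force reading is near zero. The dishes and tip box look unmoved. The marker does too, in the side view; the arm partly covered it from above.

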